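Knock the soap bars out of the flip mould into the packing box

TASK

The four soap bars are stuck in the hinged black mould tray. Put the empty plywood box flat on the bench, squarely and centrally against the foot of the mould's stand on the side where the mould lands, then swing the mould over by its wire handle and rap it on the box's rim (lift its handle and let it drop, as often as it takes) until all four bars have fallen into the box. Never touch the bars with the gripper, do not shift the other things on the bench, and finally swing the empty mould back to lie where it was, leaving the bars in the box.

Things in the scene. Friction and masses are not known exactly. Their poses are not given: they have to be found in the camera images.
- mould (a joint): hinge of the mould tray: 0 lying home with its four pockets up; grows as it swings over; pi upside down, flat on the rim of the box if the box is in place (without the box it would sink to 3.25). It swings freely and falls either way from upright. The mould with its bars weighs about 0.5 kg.
- stand: fixed aluminium stand. Origin on the bench, below the middle of the hinge, which runs along its x. At home the mould lies on its +y side, upside down on its -y side. Foot: x from -95 to 95 mm, y from -15 to 150 mm, 26 mm high; two hinge posts at x = -84 and 84 mm, 30 mm deep, 68 mm high. The box belongs against the foot's face at y = -15 mm.
- hinge (a point): middle of the hinge axis, 55 mm above the bench. The mould (black plastic, 144 mm wide, 24 mm deep) reaches from 16 to 162 mm from the hinge; its rim lies in the plane of the hinge and lands on the rim of the box. Its four pockets span 109 mm along x and from 41 to 131 mm from the hinge.
- handle (a point): middle of the round grip bar of the mould's steel wire handle: 10 mm thick, parallel to the hinge, straight for 80 mm, free on all sides, 202 mm from the hinge in the plane of the rim (so 55 mm above the bench at home and when upside down) and 40 mm beyond the mould's end. The mould turns about the bar within a pinch. Its z axis points up at home, down when upside down.
- box_center (a point): empty open plywood box, 166 mm along its x, 134 mm along its y, 55 mm high, walls and floor 8 mm thick, 0.5 kg, loose. The point is its centre, 27.5 mm above its underside. In place its centre lies 82 mm from the hinge on the stand's -y side, with its axes parallel to the stand's.
- bar1_center (a point): centre of a cream soap bar, 45 x 38 x 18 mm, 32 g, at first in the pocket at x = -30.5, y = 62 mm of the stand. A sprung pad grips it over the inner 10 mm of the 20 mm deep pocket; it stays stuck when merely turned over; each rap (a free drop from some 0.5 rad) moves it out by some mm, more if far from the hinge. Upside down and stuck its centre is 57 to 66 mm above the bench; in the box below 48.
- bar2_center (a point): centre of a cream soap bar, 45 x 38 x 18 mm, 32 g, at first in the pocket at x = -30.5, y = 110 mm of the stand. A sprung pad grips it over the inner 10 mm of the 20 mm deep pocket; it stays stuck when merely turned over; each rap (a free drop from some 0.5 rad) moves it out by some mm, more if far from the hinge. Upside down and stuck its centre is 57 to 66 mm above the bench; in the box below 48.
- bar3_center (a point): centre of a cream soap bar, 45 x 38 x 18 mm, 32 g, at first in the pocket at x = 30.5, y = 62 mm of the stand. A sprung pad grips it over the inner 10 mm of the 20 mm deep pocket; it stays stuck when merely turned over; each rap (a free drop from some 0.5 rad) moves it out by some mm, more if far from the hinge. Upside down and stuck its centre is 57 to 66 mm above the bench; in the box below 48.
- bar4_center (a point): centre of a cream soap bar, 45 x 38 x 18 mm, 32 g, at first in the pocket at x = 30.5, y = 110 mm of the stand. A sprung pad grips it over the inner 10 mm of the 20 mm deep pocket; it stays stuck when merely turned over; each rap (a free drop from some 0.5 rad) moves it out by some mm, more if far from the hinge. Upside down and stuck its centre is 57 to 66 mm above the bench; in the box below 48.
- tape: bystander: roll of brown tape lying flat, 84 mm across, 48 mm high; origin at the middle of its underside. It may stand between the box and the stand.
- pencup: bystander: dark steel cup with pens, 72 mm across, 106 mm high with its pens; origin at the middle of its underside. It may stand between the box and the stand.
- mouse: bystander: black computer mouse, 105 x 60 x 31 mm; origin at the middle of its underside
- cutter: bystander: grey knife lying flat, 150 mm long along its x, 26 mm wide, 20 mm high; origin on its underside
- scanner: bystander: black desk scanner on a round foot, about 90 mm wide and 165 mm high; origin at the middle of its underside
- bin: bystander: empty blue bin, 80 x 130 x 60 mm; origin at the middle of its underside
- marker: bystander: marker pen lying, 135 mm long along its x, 18 mm thick; origin on its underside
Things that resemble listed ones, but are neither listed nor needed, are in the scene too. There is more than one size of the part that bears box_center; the job needs the smaller.

How it is judged:
On the way, in this order (a step that is already met when the one before it is completed fails the run):
1. the box stands flat on the bench against the stand's foot, centred and square, the mould still home (x of box_center in the frame of stand between -0.018 and 0.018 m and y of box_center in the frame of stand between -0.096 and -0.07 m and height (world z) of box_center below 0.031 m and angle between the x axis of box_center and the x axis of stand, either way round below 0.12 rad and angle between box_center's own z axis and vertical below 0.06 rad and value of joint mould below 0.08 rad), for 0.2 s.
2. the mould is turned upside down (value of joint mould above 2.95 rad).
3. all four bars lie in the box (x of bar1_center in the frame of box_center between -0.076 and 0.076 m and y of bar1_center in the frame of box_center between -0.06 and 0.06 m and z of bar1_center in the frame of box_center between -0.026 and 0.022 m and x of bar2_center in the frame of box_center between -0.076 and 0.076 m and y of bar2_center in the frame of box_center between -0.06 and 0.06 m and z of bar2_center in the frame of box_center between -0.026 and 0.022 m and x of bar3_center in the frame of box_center between -0.076 and 0.076 m and y of bar3_center in the frame of box_center between -0.06 and 0.06 m and z of bar3_center in the frame of box_center between -0.026 and 0.022 m and x of bar4_center in the frame of box_center between -0.076 and 0.076 m and y of bar4_center in the frame of box_center between -0.06 and 0.06 m and z of bar4_center in the frame of box_center between -0.026 and 0.022 m), for 0.2 s.
4. the mould is back home (value of joint mould below 0.08 rad), for 0.3 s.
At the end, for the whole second after the job is handed in: the centres of all four bars are inside the box (within its inner walls and below its rim), the box stands flat on the bench, and the mould lies home (joint below 0.08 rad); the bars are at rest (all of step 3 and value of joint mould below 0.08 rad and height (world z) of box_center below 0.031 m and angle between box_center's own z axis and vertical below 0.06 rad and linear speed of each of bar1, bar2, bar3, bar4 below 0.03 m/s); the robot touches nothing.
It fails at once if the gripper touches a bar (contact force between the fingers and bar1 above 0.5 N or contact force between the fingers and bar2 above 0.5 N or contact force between the fingers and bar3 above 0.5 N or contact force between the fingers and bar4 above 0.5 N).
It fails at once if a bystander is shifted by more than 30 mm (distance of any of tape, pencup, mouse, cutter, scanner, bin, marker from where it was at the start of the episode above 0.03 m).
It also fails if it takes over 72 s, if anything falls off the work surface, if the arm or the gripper's body presses on something with over 40 N, if the wrist force passes 120 N, or if a joint passes its speed limit or range.

ROBOT

A 7-joint arm with a two-finger parallel gripper is mounted at the origin on the work surface. World frame = base frame: x ahead of the robot, y to its left, z up, the work surface at z = 0. Lengths are in m, angles in rad, forces in N, time in s.
With the tool pointing down it reaches from about 0.425 to 0.875 m from the base axis. Payload 4.7 kg.
Tool frame: the origin (TCP) lies at the very end of the fingers, on their centre line; the grasp point (between the pads) lies 19 mm behind it; z points along the fingers, y is the line along which they close (so a half turn about z gives the same grasp; the last joint's range is limited). The gripper opens to 87 mm and grips with 3 to 60 N. Pads are 19 mm wide; open, the fingers measure 117 mm over their backs; the gripper's body (75 mm by 190 mm) begins 51 mm behind the grasp point.
Start: joints at [1.233, 0.321, -0.07, 1.45, 0.023, 1.371, -0.057], TCP at [0.224, -0.61, 0.223] pointing down, gripper open.
Joint ranges: [-2.86, 2.86], [-0.3, 2.09], [-1.38, 1.24], [0.06, 2.45], [-1.56, 4.7], [0.09, 2.05], [-2.69, 2.69]. Speed limits (rad/s): [2.57, 2.57, 3.14, 3.14, 3.14, 3.14, 3.14].

INTERFACE

Orientations are given as a rotation vector (axis times angle).
In Python, from bench import ctrl, vision gives the robot as it stands.
- The arm moves only by the tool jog_arm, never from a script. Its argument "increments" is a list of rows, each an object of numbers: "tx", "ty", "tz": the shift along the tool's x, y, z in mm; "wx", "wy", "wz": the turn, a rotation vector about the tool's x, y, z in rad; "gripper": the opening, from 0 (shut) to 1 (fully open). In form: [{"tx": .., "ty": .., "tz": .., "wx": .., "wy": .., "wz": .., "gripper": ..}, ...]. A call has exactly 5 rows; each row is the pose to reach, as a shift and turn from the pose commanded when the call began, along the tool's axes at that moment; what a row does not reach only later rows make up. A row lasts 1/12 s, in which the tool goes at most 41.7 mm and 7.16 degrees, less where a joint would pass 70% of its speed; a pose out of reach is approached as far as the arm can. A call with a gripper value outside its range is refused whole. The fingers move at their own pace and stop on an object; "grip_force" is the grip in N (left out, the last holds). Time passes only in rows, so rows that repeat a pose let the fingers close, or fill a call up. It gives the time, the measured TCP pose, the force, the opening and the grip force at its end, in the units of the state.
- ctrl.get_state(): the state, without advancing time (a new reading comes with each control period).
- vision.get_image(name): name is "side" or "top"; returns a dict with "color" (400x640x3 uint8, blue, green, red), "fx", "fy", "cx", "cy" (pixels), "extrinsics" (4x4, takes a point from world to camera coordinates). Camera axes: x right, y down, z forward; pixel columns grow to the right and rows downward; lengths in m; the calibration is good to about 2 mm. A picture is of the moment at which its call begins. There is no depth.
- ctrl.close_job(): hands the job in; it is judged then, once.
Trained networks look in the newest picture that a camera, given by its name, has taken for a name from the list of things; names that differ only in an ending like _2 or _b are one class to them, and where a whole thing is asked for, a point or a joint stands for the part that bears it (a point fixed in the world has none). Each returns a list of dicts, best first, with "conf" (0 to 1); they miss things now and then, are a little off and sometimes report something else, mostly with a low value. They report only what shows in the picture. A call takes as long as a camera call. They do not tell look-alikes from the thing itself.
- vision.spot_in(camera, thing): "bbox" ([left, top, right, bottom] in pixels, round what is visible of it).
The state is a dict: "time": time; "joint_positions": joint angles; "qd": joint speeds; "joint_torque": joint torques, N m; "position": TCP position; "tool_rot": TCP orientation; "ft_force": force on the tool from outside, world axes, zero at the start; "torque": the same for the moment, N m; "grip_width": opening from 0.0 (shut) to 1.0 (fully open); "grip_force": force on a finger pad.
Only numpy, scipy, OpenCV 4.12 (cv2) and the standard library are available. Lean on these libraries where they do the work, as an engineer would, in place of code of your own. Each camera call takes 0.05 s, during which the arm holds its last target. There are 200 camera calls.

## Working session

There is one attempt and no reset: what is moved stays moved. The work goes in short steps, Python scripts to look and compute and a tool call to move; the robot and the scene stay as the last step left them, time stands still between calls to the robot, and variables do not carry over. Pictures are saved under pics/ and viewed, at most 10 in all, crops included, and the job is handed in when it is done.

Besides the shell and the picture viewer there is one more tool, called after "Emit:" as a command line: name --argument value ..., lists and objects as JSON in quotes. jog_arm: Moves the arm, as the interface text tells. Its arguments: {"type":"object","properties":{"increments":{"type":"array"},"grip_force":{"type":"number"}},"required":["increments"]}

```bash
mkdir -p pics
cat > h.py <<'E'
import numpy as np, cv2
from bench import ctrl, vision
from scipy.spatial.transform import Rotation as R
def px2w(im,u,v,z):
    E=np.array(im["extrinsics"]);r=E[:3,:3];c=-r.T@E[:3,3]
    d=r.T@np.array([(u-im["cx"])/im["fx"],(v-im["cy"])/im["fy"],1]);return c+d*(z-c[2])/d[2]
def w2px(im,p):
    E=np.array(im["extrinsics"]);q=E[:3,:3]@np.array(p)+E[:3,3]
    return np.array([im["fx"]*q[0]/q[2]+im["cx"],im["fy"]*q[1]/q[2]+im["cy"]])
E
python3 - <<'E'
from h import *
for n in("top","side"):
    im=vision.get_image(n);cv2.imwrite(f"pics/{n}0.png",im["color"])
    E=np.array(im["extrinsics"]);print(n,im["fx"],(-E[:3,:3].T@E[:3,3]).round(3))
for t in["stand","mould","handle","box_center","tape","pencup","mouse","cutter","scanner","bin","marker"]:
    for d in vision.spot_in("top",t)[:4]:
        b=np.array(d["bbox"]);print(t,round(d["conf"],2),b.round(0))
s=ctrl.get_state();print(s["time"],s["position"],R.from_rotvec(s["tool_rot"]).as_matrix().round(2),s["joint_positions"])
E
```

```text
top 466.7072196656564 [ 0.349 -0.028  1.657]
side 490.7993792117067 [ 0.174 -1.251  1.489]
stand 0.76 [207. 174. 276. 231.]
mould 0.87 [204. 175. 268. 225.]
handle 0.68 [206. 176. 271. 228.]
box_center 0.88 [436. 192. 516. 273.]
box_center 0.76 [373. 184. 424. 238.]
box_center 0.52 [204. 172. 273. 234.]
pencup 0.57 [340. 183. 362. 207.]
mouse 0.74 [339. 236. 360. 266.]
cutter 0.3 [341. 239. 363. 265.]
scanner 0.59 [344. 131. 377. 164.]
scanner 0.17 [227. 185. 239. 199.]
bin 0.55 [220. 121. 257. 152.]
marker 0.53 [152. 233. 172. 271.]
0.65 [ 0.2239895  -0.61021662  0.22260654] [[ 0.94  0.34  0.  ]
 [ 0.34 -0.94 -0.  ]
 [-0.    0.   -1.  ]] [ 1.23309503  0.32099044 -0.0701319   1.45047304  0.02259507  1.37081282
 -0.05692013]
```

View pics/top0.png

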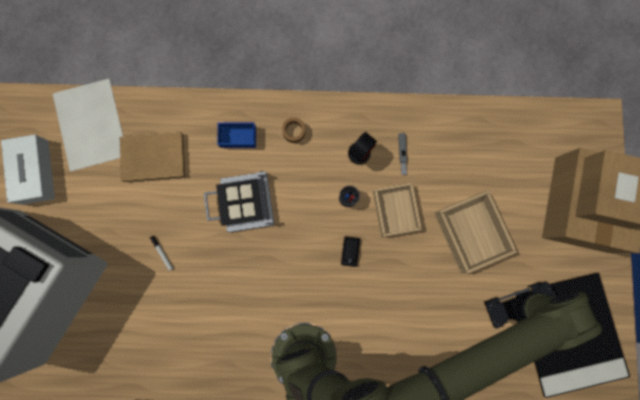

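View pics/side0.png

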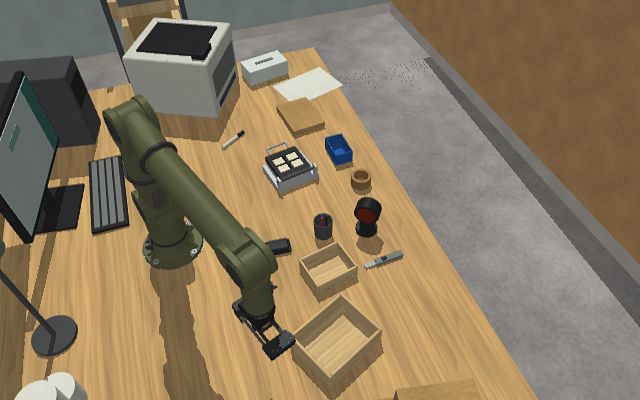

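Top view: two open plywood boxes. The smaller is at (399,211), about 50x54 px, and the larger at (478,232), about 80 px. The job needs the smaller. The mould and stand are at (243,202), with the handle on the left (+y) and the landing side on the right. The pencup at (349,196) stands in between, the mouse at (350,251), the scanner at (362,149). I'll confirm in an enlarged crop.

Run:
```python
import cv2
i=cv2.imread("pics/top0.png")[120:280,195:435];cv2.imwrite("pics/crop.png",cv2.resize(i,(792,528),interpolation=cv2.INTER_CUBIC))
```

```text
(no output)
```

View pics/crop.png

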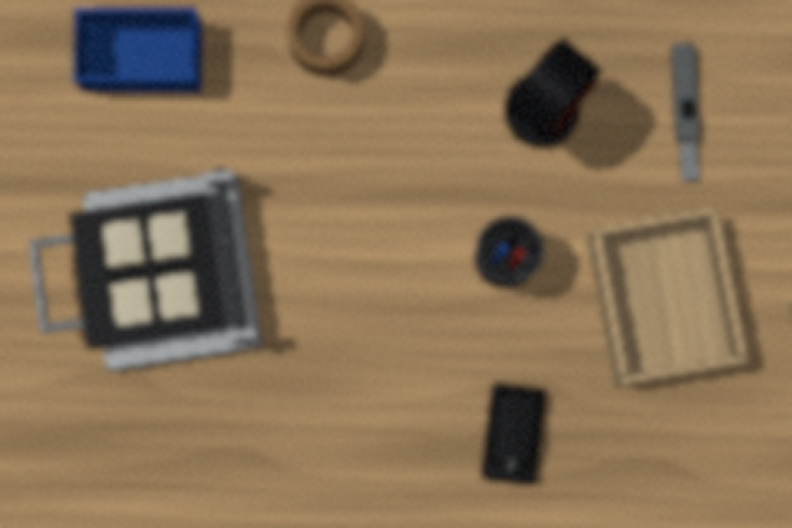

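Crop: the small box's rim corners are at crop (591,234), (717,212), (750,362), (622,386). The bars are at (122,243), (169,237), (131,303), (178,296), the handle bar runs (34,241) to (46,330), and the pencup is at (508,252). The right-hand box in the full picture is clearly larger, so this one is the box for the job.

```bash
cat > fit.py <<'E'
from h import *
def fit(loc,w):
    loc=np.array(loc,float);w=np.array(w)[:,:2];lc,wc=loc.mean(0),w.mean(0)
    a,b=loc-lc,w-wc
    th=np.arctan2((a[:,0]*b[:,1]-a[:,1]*b[:,0]).sum(),(a*b).sum())
    r=np.array([[np.cos(th),-np.sin(th)],[np.sin(th),np.cos(th)]])
    t=wc-r@lc;return t,th,((w-(loc@r.T+t))*1000).round(1)
E
python3 - <<'E'
from fit import *
im=vision.get_image("top")
f=lambda x,y,z:px2w(im,195+(x+.5)/3.3-.5,120+(y+.5)/3.3-.5,z)
box=[f(*p,.055) for p in[(591,234),(717,212),(750,362),(622,386)]]
print("box",*fit([(83,67),(83,-67),(-83,-67),(-83,67)]*np.array(.001),box))
bars=[f(*p,.053) for p in[(122,243),(169,237),(131,303),(178,296)]]+[f(34,241,.055),f(46,330,.055)]
L=np.array([(30.5,110),(30.5,62),(-30.5,110),(-30.5,62),(45,202),(-45,202)])*.001
print("st",*fit(L,bars)); print("st bars only",*fit(L[:4],bars[:4]))
t,th,_=fit(L,bars)
c,s=np.cos(th),np.sin(th);W=lambda x,y:t+np.array([c*x-s*y,s*x+c*y])
print("box target",W(0,-.082),"handle",W(0,.202),"handle over",W(0,-.202))
for n,x,y,z in[("cup",508,252,.08),("mouse",515,433,.03),("tape",328,36,.048),("scan",540,108,.02),("bin",138,50,.05)]:print(n,f(x,y,z).round(3))
# side cam check: reproject
im=vision.get_image("side");i=im["color"].copy()
tb,thb,_=fit([(83,67),(83,-67),(-83,-67),(-83,67)]*np.array(.001),box)
cb,sb=np.cos(thb),np.sin(thb)
P=[[*(tb+np.array([cb*x-sb*y,sb*x+cb*y])),.055] for x,y in[(.083,.067),(.083,-.067),(-.083,-.067),(-.083,.067)]]
P+=[[*W(x,y),.053] for x,y in L]+[[*W(x,-.015),.026] for x in(-.095,.095)]+[[*W(0,-.082),.0]]
s=3;i=cv2.resize(i[120:310,240:440],None,fx=s,fy=s)
for p in P:
    q=(w2px(im,p)-[240,120])*s;cv2.circle(i,(int(q[0]),int(q[1])),3,(0,0,255),-1)
cv2.imwrite("pics/s1.png",i)
E
```

```text
box [ 0.50782731 -0.30971859] 0.20720309001831175 [[-1.8  0.6]
 [-2.8 -1. ]
 [ 2.5 -0.9]
 [ 2.1  1.3]]
st [0.54031831 0.15000377] 0.17351539786299155 [[ 1.3  1.9]
 [ 0.5  0.2]
 [-1.5  0.1]
 [-1.3 -1.3]
 [ 2.6  0.4]
 [-1.7 -1.3]]
st bars only [0.54066369 0.15033496] 0.1803498133761477 [[ 1.8  1.4]
 [ 0.6 -0.3]
 [-1.1  0.2]
 [-1.3 -1.3]]
box target [0.55447528 0.06923508] handle [0.50544381 0.34897052] handle over [ 0.5751928  -0.04896299]
cup [ 0.549 -0.138  0.08 ]
mouse [ 0.364 -0.151  0.03 ]
tape [0.782 0.056 0.048]
scan [ 0.715 -0.174  0.02 ]
bin [0.761 0.258 0.05 ]
```

View pics/s1.png

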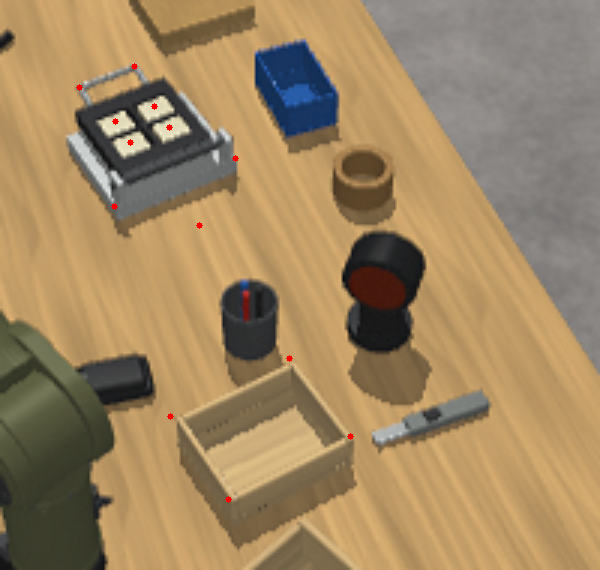

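The stand and bar points reproject well in the side view. The box points sit about 2 px too high, so I'll refine the box with both cameras and plan the first moves.

```bash
cat >> h.py <<'E'
from scipy.optimize import least_squares
def fit2(obs,p0):
    "obs: list of (im,(lx,ly,z),(u,v)); returns x,y,yaw"
    def res(p):
        c,s=np.cos(p[2]),np.sin(p[2])
        return np.concatenate([w2px(i,[p[0]+c*l[0]-s*l[1],p[1]+s*l[0]+c*l[1],l[2]])-q for i,l,q in obs])
    r=least_squares(res,p0,loss="soft_l1");return r.x,r.fun.reshape(-1,2).round(1)
S0=(.5403,.1500,.1735)
def W(x,y,S=None):
    X,Y,t=S or S0;c,s=np.cos(t),np.sin(t);return np.array([X+c*x-s*y,Y+s*x+c*y])
def plan(wps):
    "wps: (x,y,z,angle of tool y); prints tool-frame increments, successive"
    st=ctrl.get_state();p=np.array(st["position"]);M=R.from_rotvec(st["tool_rot"]);m=M.as_matrix()
    print("t",round(st["time"],2),"pos",p.round(4),"ang",round(np.arctan2(m[1,1],m[0,1]),3),"tilt",m[2,:2].round(3))
    for x,y,z,a in wps:
        N=R.from_matrix(np.array([[np.sin(a),np.cos(a),0],[-np.cos(a),np.sin(a),0],[0,0,-1]]))
        d=M.inv().apply(np.array([x,y,z])-p)*1000;w=(M.inv()*N).as_rotvec()
        print("t",d.round(1),"w",w.round(3),"rows",max(np.linalg.norm(d)/41.7,np.linalg.norm(w)/.125).round(1))
        p=np.array([x,y,z]);M=N
E
python3 - <<'E'
from h import *
T=vision.get_image("top");S=vision.get_image("side")
C=[(.083,.067,.055),(.083,-.067,.055),(-.083,-.067,.055),(-.083,.067,.055)]
tp=[(195+x/3.3-.35,120+y/3.3-.35) for x,y in[(591,234),(717,212),(750,362),(622,386)]]
sp=[(240+x/3-.35,120+y/3-.35) for x,y in[(292,366),(354,441),(237,507),(178,424)]]
sp=[sp[0],sp[1],sp[2],sp[3]]
o=[(T,l,q) for l,q in zip(C,tp)]; o2=[(S,l,q) for l,q in zip(C,sp)]
for obs in(o,o2,o+o2):
    x,r=fit2(obs,[.508,-.31,.2]);print(x.round(4),r.tolist())
# stand from side: handle corners+ bars
L=[(30.5,110),(30.5,62),(-30.5,110),(-30.5,62)];L=[(a/1000,b/1000,.053) for a,b in L]
q=[(157,107),(171,127),(117,122),(131,143)]
print(fit2([(S,l,(240+a/3-.35,120+b/3-.35)) for l,(a,b) in zip(L,q)],[.54,.15,.17]))
# object edges by background difference in rim colour not used; networks in side view:
for c in("top","side"):
    for d in vision.spot_in(c,"box_center")[:3]:print(c,d)
E
```

```text
[ 0.5079 -0.3097  0.2068] [[0.2, -0.5], [-0.3, -0.8], [-0.3, 0.7], [0.4, 0.6]]
[ 0.5103 -0.3186  0.2301] [[0.3, -0.6], [0.8, 0.0], [-0.3, 0.1], [-0.8, 0.3]]
[ 0.5093 -0.3136  0.2198] [[1.0, -0.6], [0.5, -1.4], [1.1, 0.0], [1.8, 0.4], [-0.2, -1.5], [-0.0, -0.8], [-1.4, -1.1], [-1.4, -1.0]]
(array([0.53962145, 0.15078494, 0.15229741]), array([[-0.3,  0.2],
       [-0.1,  0.3],
       [ 0.1, -0.2],
       [ 0.2, -0.3]]))
top {'bbox': [435.9, 188.8, 515.9, 273.6], 'conf': 0.69}
top {'bbox': [371.5, 183.1, 424.5, 235.2], 'conf': 0.6}
side {'bbox': [299.0, 243.4, 358.9, 293.2], 'conf': 0.7}
side {'bbox': [289.8, 295.0, 386.7, 388.2], 'conf': 0.55}
```

Run:
```python
from h import *
a0=-1.224
plan([(.29,-.52,.22,-.86),(.36,-.43,.2,-.5),(.432,-.330,.15,-.14),(.432,-.330,.12,.215),(.432,-.330,.02,.215)])
```

```text
t 0.95 pos [ 0.224  -0.6102  0.2226] ang -1.219 tilt [-0.  0.]Traceback (most recent call last):
  File "<stdin>", line 3, in <module>
  File "h.py", line 25, in plan
    N=R.from_matrix(np.array([[np.sin(a),np.cos(a),0],[-np.cos(a),np.sin(a),0],[0,0,-1]]))
  File "scipy/spatial/transform/_rotation.pyx", line 1143, in scipy.spatial.transform._rotation.Rotation.from_matrix
ValueError: Non-positive determinant (left-handed or null coordinate frame) in rotation matrix 0: [[-0.75784256  0.65243747  0.        ]
 [-0.65243747 -0.75784256  0.        ]
 [ 0.          0.         -1.        ]].
```

```bash
sed -i 's/\[\[np.sin(a),np.cos(a),0\],\[-np.cos(a),np.sin(a),0\]/[[-np.sin(a),np.cos(a),0],[np.cos(a),np.sin(a),0]/' h.py
python3 - <<'E'
from h import *
plan([(.29,-.52,.22,-.62),(.36,-.43,.2,-.02),(.432,-.330,.15,.215),(.432,-.330,.02,.215)])
E
```

```text
t 0.95 pos [ 0.224  -0.6102  0.2226] ang -1.219 tilt [-0.  0.]
t [ 93.1 -61.9   2.6] w [ 0.     0.    -0.599] rows 4.8
t [113.9   4.7  20. ] w [ 0.   0.  -0.6] rows 4.8
t [101.4  70.   50. ] w [ 0.     0.    -0.235] rows 3.2
t [  0.   0. 130.] w [0. 0. 0.] rows 3.1
```

Emit:
jog_arm --increments '[{"tx": 93,"ty": -62,"tz": 2,"wz": -0.6,"gripper": 0.5},{"tx": 93,"ty": -62,"tz": 2,"wz": -0.6,"gripper": 0.5},{"tx": 93,"ty": -62,"tz": 2,"wz": -0.6,"gripper": 0.5},{"tx": 93,"ty": -62,"tz": 2,"wz": -0.6,"gripper": 0.5},{"tx": 93,"ty": -62,"tz": 2,"wz": -0.6,"gripper": 0.5}]'

```text
validation failed for argument at $.in...
```

Emit:
jog_arm --increments '[{"tx": 114,"ty": 5,"tz": 20,"wz": -0.6,"gripper": 0.5},{"tx": 114,"ty": 5,"tz": 20,"wz": -0.6,"gripper": 0.5},{"tx": 114,"ty": 5,"tz": 20,"wz": -0.6,"gripper": 0.5},{"tx": 114,"ty": 5,"tz": 20,"wz": -0.6,"gripper": 0.5},{"tx": 114,"ty": 5,"tz": 20,"wz": -0.6,"gripper": 0.5}]'

```text
validation failed for argument at $.in...
```

Emit:
jog_arm --increments '[{"tx": 101,"ty": 70,"tz": 50,"wz": -0.235,"gripper": 0.5},{"tx": 101,"ty": 70,"tz": 50,"wz": -0.235,"gripper": 0.5},{"tx": 101,"ty": 70,"tz": 50,"wz": -0.235,"gripper": 0.5},{"tx": 101,"ty": 70,"tz": 50,"wz": -0.235,"gripper": 0.5},{"tx": 101,"ty": 70,"tz": 50,"wz": -0.235,"gripper": 0.5}]'

```text
validation failed for argument at $.in...
```

Run:
```python
from h import *
plan([(.432,-.330,.02,.215)])
i=vision.get_image("top")["color"][120:300,310:530];j=vision.get_image("side")["color"][200:380,230:450]
cv2.imwrite("pics/a.png",cv2.resize(np.vstack([i,j])[:, :],None,fx=1.6,fy=1.6) if 0 else cv2.resize(np.hstack([i,j]),(800,327),interpolation=cv2.INTER_CUBIC))
```

```text
t 0.95 pos [ 0.224  -0.6102  0.2226] ang -1.219 tilt [-0.  0.]
t [ 291.9 -191.4  202.6] w [ 0.     0.    -1.434] rows 11.5
```

View pics/a.png

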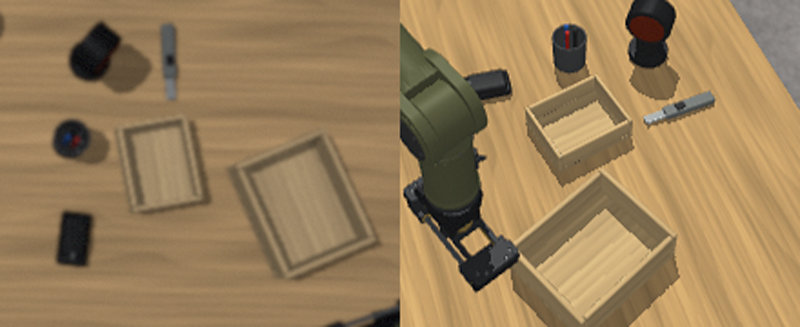

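The picture shows no movement: the jog calls were refused, probably because every row needs all seven keys. I'll retry with one call.

Emit:
jog_arm --increments '[{"tx": 93,"ty": -62,"tz": 2,"wx": 0,"wy": 0,"wz": -0.6,"gripper": 0.5},{"tx": 93,"ty": -62,"tz": 2,"wx": 0,"wy": 0,"wz": -0.6,"gripper": 0.5},{"tx": 93,"ty": -62,"tz": 2,"wx": 0,"wy": 0,"wz": -0.6,"gripper": 0.5},{"tx": 93,"ty": -62,"tz": 2,"wx": 0,"wy": 0,"wz": -0.6,"gripper": 0.5},{"tx": 93,"ty": -62,"tz": 2,"wx": 0,"wy": 0,"wz": -0.6,"gripper": 0.5}]'

```text
time: 1.47
position: [0.2924, -0.5178, 0.2211]
tool_rot: [2.784, 1.454, 0.001]
ft_force: [-0.1, 0.4, 0.3]
grip_width: 0.703
grip_force: 0.0
```

Emit:
jog_arm --increments '[{"tx": 114,"ty": 5,"tz": 20,"wx": 0,"wy": 0,"wz": -0.6,"gripper": 0.5},{"tx": 114,"ty": 5,"tz": 20,"wx": 0,"wy": 0,"wz": -0.6,"gripper": 0.5},{"tx": 114,"ty": 5,"tz": 20,"wx": 0,"wy": 0,"wz": -0.6,"gripper": 0.5},{"tx": 114,"ty": 5,"tz": 20,"wx": 0,"wy": 0,"wz": -0.6,"gripper": 0.5},{"tx": 114,"ty": 5,"tz": 20,"wx": 0,"wy": 0,"wz": -0.6,"gripper": 0.5}]'

```text
time: 1.88
position: [0.3623, -0.4273, 0.2005]
tool_rot: [-2.229, -2.213, -0.001]
ft_force: [-0.5, -1.2, 0.2]
grip_width: 0.511
grip_force: 0.0
```

Emit:
jog_arm --increments '[{"tx": 101,"ty": 70,"tz": 50,"wx": 0,"wy": 0,"wz": -0.235,"gripper": 0.5},{"tx": 101,"ty": 70,"tz": 50,"wx": 0,"wy": 0,"wz": -0.235,"gripper": 0.5},{"tx": 101,"ty": 70,"tz": 50,"wx": 0,"wy": 0,"wz": -0.235,"gripper": 0.5},{"tx": 101,"ty": 70,"tz": 50,"wx": 0,"wy": 0,"wz": -0.235,"gripper": 0.5},{"tx": 101,"ty": 70,"tz": 50,"wx": 0,"wy": 0,"wz": -0.235,"gripper": 0.5}]'

```text
time: 2.3
position: [0.4336, -0.3263, 0.1495]
tool_rot: [-1.959, -2.453, -0.002]
ft_force: [0.4, -0.2, -0.9]
grip_width: 0.5
grip_force: 0.0
```

Run:
```python
from h import *
plan([(.432,-.330,.02,.215)])
i=vision.get_image("top")["color"][170:290,340:440];j=vision.get_image("side")["color"][230:350,270:370]
cv2.imwrite("pics/a2.png",cv2.resize(np.hstack([i,j]),(800,480),interpolation=cv2.INTER_CUBIC))
```

```text
t 2.3 pos [ 0.4336 -0.3263  0.1495] ang 0.223 tilt [ 0.002 -0.   ]
t [ -3.6  -2.3 129.5] w [-0.    -0.002  0.008] rows 3.1
```

View pics/a2.png

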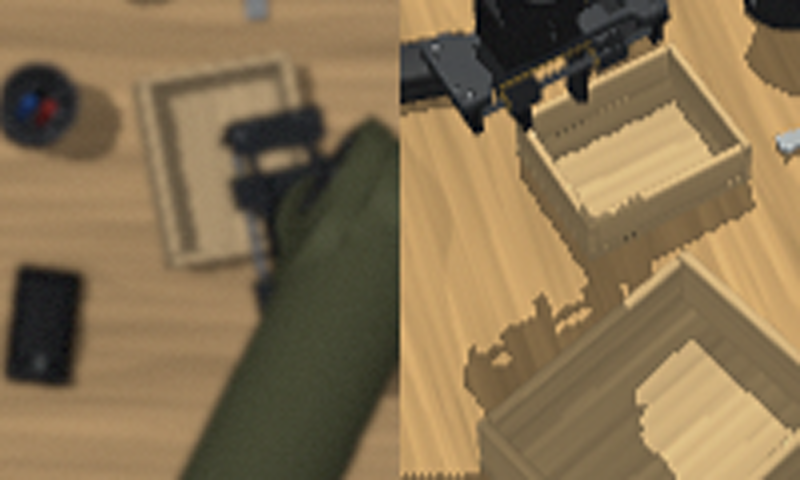

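The gripper straddles the box's near wall: fingers at about (275,130) in the left crop, and at (520,110) and (575,85) in the right one. I'll lower and pinch.

Emit:
jog_arm --increments '[{"tx": -3,"ty": -2,"tz": 40,"wx": 0,"wy": 0,"wz": 0,"gripper": 0.5},{"tx": -3,"ty": -2,"tz": 80,"wx": 0,"wy": 0,"wz": 0,"gripper": 0.5},{"tx": -3,"ty": -2,"tz": 110,"wx": 0,"wy": 0,"wz": 0,"gripper": 0.5},{"tx": -3,"ty": -2,"tz": 129,"wx": 0,"wy": 0,"wz": 0,"gripper": 0.5},{"tx": -3,"ty": -2,"tz": 129,"wx": 0,"wy": 0,"wz": 0,"gripper": 0.5}]'

```text
time: 2.82
position: [0.4264, -0.3344, 0.0177]
tool_rot: [-1.969, -2.438, 0.001]
ft_force: [-0.5, 0.7, -0.1]
grip_width: 0.5
grip_force: 0.0
```

Emit:
jog_arm --increments '[{"tx": 0,"ty": 0,"tz": 0,"wx": 0,"wy": 0,"wz": 0,"gripper": 0},{"tx": 0,"ty": 0,"tz": 0,"wx": 0,"wy": 0,"wz": 0,"gripper": 0},{"tx": 0,"ty": 0,"tz": 0,"wx": 0,"wy": 0,"wz": 0,"gripper": 0},{"tx": 0,"ty": 0,"tz": 0,"wx": 0,"wy": 0,"wz": 0,"gripper": 0},{"tx": 0,"ty": 0,"tz": 0,"wx": 0,"wy": 0,"wz": 0,"gripper": 0}]' --grip_force 55

```text
time: 3.23
position: [0.4315, -0.3346, 0.023]
tool_rot: [1.968, 2.446, -0.001]
ft_force: [-0.3, -0.4, -0.5]
grip_width: 0.205
grip_force: 0.0
```

Emit:
jog_arm --increments '[{"tx": 0,"ty": 0,"tz": 0,"wx": 0,"wy": 0,"wz": 0,"gripper": 0},{"tx": 0,"ty": 0,"tz": 0,"wx": 0,"wy": 0,"wz": 0,"gripper": 0},{"tx": 0,"ty": 0,"tz": -10,"wx": 0,"wy": 0,"wz": 0,"gripper": 0},{"tx": 0,"ty": 0,"tz": -20,"wx": 0,"wy": 0,"wz": 0,"gripper": 0},{"tx": 0,"ty": 0,"tz": -30,"wx": 0,"wy": 0,"wz": 0,"gripper": 0}]'

```text
time: 3.65
position: [0.429, -0.3331, 0.0514]
tool_rot: [-1.967, -2.445, 0.001]
ft_force: [-0.8, -0.2, -4.5]
grip_width: 0.086
grip_force: 55.0
```

Run:
```python
from h import *
a=.172
A=W(-.079,-.097);
print(A)
plan([(.429,-.333,.175,.217),(.44,-.14,.175,.2),(*A,.175,a),(*A,.04,a)])
```

```text
[0.47923125 0.04081846]
t 3.65 pos [ 0.429  -0.3331  0.0514] ang 0.216 tilt [ 0.002 -0.003]
t [   0.4   -0.4 -123.6] w [-0.003 -0.002 -0.001] rows 3.0
t [186.1  52.3   0. ] w [0.    0.    0.017] rows 4.6
t [169.4  74.4   0. ] w [0.    0.    0.028] rows 4.4
t [  0.   0. 135.] w [0. 0. 0.] rows 3.2
```

Emit:
jog_arm --increments '[{"tx": 0,"ty": 0,"tz": -20,"wx": 0,"wy": 0,"wz": 0,"gripper": 0},{"tx": 0,"ty": 0,"tz": -50,"wx": 0,"wy": 0,"wz": 0,"gripper": 0},{"tx": 0,"ty": 0,"tz": -85,"wx": 0,"wy": 0,"wz": 0,"gripper": 0},{"tx": 0,"ty": 0,"tz": -115,"wx": 0,"wy": 0,"wz": 0,"gripper": 0},{"tx": 0,"ty": 0,"tz": -125,"wx": 0,"wy": 0,"wz": 0,"gripper": 0}]'

```text
time: 4.07
position: [0.4325, -0.3351, 0.182]
tool_rot: [1.964, 2.442, -0.001]
ft_force: [1.4, -1.0, -3.7]
grip_width: 0.086
grip_force: 55.0
```

Run:
```python
from h import *
print({k:np.round(v,3) for k,v in ctrl.get_state().items() if k in("time","position","ft_force","torque","grip_width")})
j=vision.get_image("side")["color"][180:330,250:400]
i=vision.get_image("top")["color"][150:300,330:480]
cv2.imwrite("pics/b.png",cv2.resize(np.hstack([i,j]),(800,400),interpolation=cv2.INTER_CUBIC))
```

```text
{'time': np.float64(4.067), 'position': array([ 0.432, -0.335,  0.182]), 'ft_force': array([ 1.399, -0.96 , -3.687]), 'torque': array([-0.344, -0.021, -0.088]), 'grip_width': np.float64(0.086)}
```

View pics/b.png

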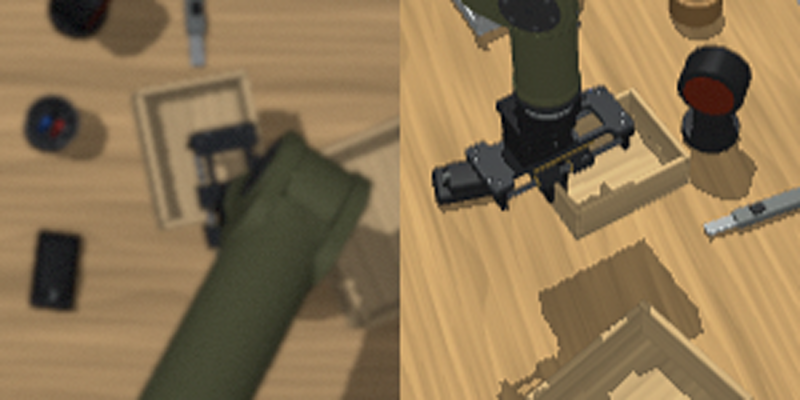

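The box hangs level in the pinch (left crop about (200,150)), clear of the bench. I'll carry it over the cup.

Emit:
jog_arm --increments '[{"tx": 30,"ty": 8,"tz": 0,"wx": 0,"wy": 0,"wz": 0,"gripper": 0},{"tx": 70,"ty": 20,"tz": 0,"wx": 0,"wy": 0,"wz": 0,"gripper": 0},{"tx": 110,"ty": 30,"tz": 0,"wx": 0,"wy": 0,"wz": 0.01,"gripper": 0},{"tx": 150,"ty": 42,"tz": 0,"wx": 0,"wy": 0,"wz": 0.02,"gripper": 0},{"tx": 186,"ty": 52,"tz": 0,"wx": 0,"wy": 0,"wz": 0.02,"gripper": 0}]'

```text
time: 4.58
position: [0.4394, -0.1378, 0.1736]
tool_rot: [-1.99, -2.424, 0.002]
ft_force: [1.6, -0.3, -4.9]
grip_width: 0.088
grip_force: 55.0
```

Emit:
jog_arm --increments '[{"tx": 38,"ty": 17,"tz": 0,"wx": 0,"wy": 0,"wz": 0.01,"gripper": 0},{"tx": 78,"ty": 34,"tz": 0,"wx": 0,"wy": 0,"wz": 0.02,"gripper": 0},{"tx": 118,"ty": 52,"tz": 0,"wx": 0,"wy": 0,"wz": 0.03,"gripper": 0},{"tx": 150,"ty": 66,"tz": 0,"wx": 0,"wy": 0,"wz": 0.03,"gripper": 0},{"tx": 169,"ty": 74,"tz": 0,"wx": 0,"wy": 0,"wz": 0.03,"gripper": 0}]'

```text
time: 5.0
position: [0.4795, 0.0453, 0.1744]
tool_rot: [-2.019, -2.4, -0.0]
ft_force: [0.4, 0.5, -5.0]
grip_width: 0.087
grip_force: 55.0
```

Run:
```python
from h import *
a=.172
A=W(-.079,-.097);ts=[ctrl.get_state()]
plan([(*A,.175,a),(*A,.07,a),(*A,.022,a)])
im=vision.get_image("top");cv2.imwrite("pics/c_raw.png",im["color"])
plan([])
for d in vision.spot_in("top","stand")[:2]+vision.spot_in("top","box_center")[:3]:print(d)
```

```text
t 5.0 pos [0.4795 0.0453 0.1744] ang 0.172 tilt [ 0.004 -0.003]
t [-4.4 -1.1 -0.6] w [-0.003 -0.004  0.   ] rows 0.1
t [  0.   0. 105.] w [0. 0. 0.] rows 2.5
t [ 0.  0. 48.] w [0. 0. 0.] rows 1.2
t 5.05 pos [0.4799 0.0484 0.1745] ang 0.176 tilt [ 0.006 -0.002]
{'bbox': [205.0, 176.4, 271.3, 233.8], 'conf': 0.81}
{'bbox': [436.2, 189.9, 514.4, 274.3], 'conf': 0.64}
{'bbox': [261.0, 159.0, 314.9, 214.2], 'conf': 0.6}
```

Emit:
jog_arm --increments '[{"tx": -6,"ty": -1,"tz": 20,"wx": 0,"wy": 0,"wz": 0,"gripper": 0},{"tx": -6,"ty": -1,"tz": 50,"wx": 0,"wy": 0,"wz": 0,"gripper": 0},{"tx": -6,"ty": -1,"tz": 80,"wx": 0,"wy": 0,"wz": 0,"gripper": 0},{"tx": -6,"ty": -1,"tz": 105,"wx": 0,"wy": 0,"wz": 0,"gripper": 0},{"tx": -6,"ty": -1,"tz": 125,"wx": 0,"wy": 0,"wz": 0,"gripper": 0}]'

```text
time: 5.57
position: [0.4779, 0.0311, 0.0475]
tool_rot: [-2.029, -2.392, 0.007]
ft_force: [-1.0, -0.4, -5.3]
grip_width: 0.085
grip_force: 55.0
```

Emit:
jog_arm --increments '[{"tx": 0,"ty": 0,"tz": 10,"wx": 0,"wy": 0,"wz": 0,"gripper": 0},{"tx": 0,"ty": 0,"tz": 20,"wx": 0,"wy": 0,"wz": 0,"gripper": 0},{"tx": 0,"ty": 0,"tz": 27,"wx": 0,"wy": 0,"wz": 0,"gripper": 0},{"tx": 0,"ty": 0,"tz": 27,"wx": 0,"wy": 0,"wz": 0,"gripper": 0},{"tx": 0,"ty": 0,"tz": 27,"wx": 0,"wy": 0,"wz": 0,"gripper": 0}]'

```text
time: 5.98
position: [0.4819, 0.0331, 0.025]
tool_rot: [2.029, 2.397, 0.001]
ft_force: [-1.0, 0.0, -5.3]
grip_width: 0.086
grip_force: 55.1
```

Run:
```python
from h import *
s=ctrl.get_state();print(s["ft_force"])
plan([(*W(-.079,-.085),.022,.172)])
i=vision.get_image("side")["color"][140:260,240:360];j=vision.get_image("top")["color"][150:270,210:330]
cv2.imwrite("pics/d.png",cv2.resize(np.hstack([i,j]),(800,400),interpolation=cv2.INTER_CUBIC))
```

```text
[-9.97370737e-01  3.65396019e-03 -5.33756418e+00]
t 5.98 pos [0.4819 0.0331 0.025 ] ang 0.166 tilt [-0.     0.001]
t [20.1 -1.5  3. ] w [ 0.001  0.    -0.006] rows 0.5
```

View pics/d.png

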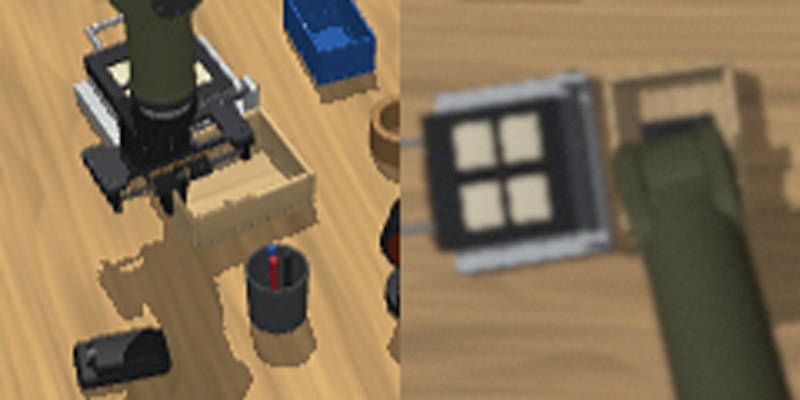

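The box sits beside the foot with a small gap. Its far rim corners are at right-crop (612,80) and (733,66). I'll compute the remaining slide.

Run:
```python
from h import *
T=vision.get_image("top")
o=[(T,(.083,.067,.057),(273.3,173.7)),(T,(.083,-.067,.057),(309.6,169.5))]
x,r=fit2(o,[.55,.07,.17]);print(x,r.tolist())
c,s=np.cos(S0[2]),np.sin(S0[2]);d=x[:2]-S0[:2];print("local",c*d[0]+s*d[1],-s*d[0]+c*d[1])
# stand posts tops from d: hinge-side post corners
for _ in range(6):
    ctrl_s=ctrl.get_state();vision.get_image("top");p=np.array(ctrl_s["position"])
    d=p[:2]-S0[:2];print((c*d[0]+s*d[1]).round(4),(-s*d[0]+c*d[1]).round(4),p[2].round(4),np.round(ctrl_s["ft_force"],1))
```

```text
[0.55085271 0.04902264 0.13881629] [[-1.0, 0.1], [1.0, -0.1]]
local -0.007037528503943909 -0.1012830743397421
-0.0776 -0.105 0.0253 [-0.6 -0.3 -4.9]
-0.0777 -0.1051 0.0252 [-0.7  0.6 -4.9]
-0.0778 -0.105 0.0251 [-0.2  0.2 -5.3]
-0.0779 -0.105 0.025 [ 0.5  0.2 -4.2]
-0.0781 -0.105 0.0249 [-0.8  1.  -5.5]
-0.0781 -0.105 0.0248 [ 0.2 -0.2 -5.4]
```

Emit:
jog_arm --increments '[{"tx": 6,"ty": 0,"tz": 0,"wx": 0,"wy": 0,"wz": 0,"gripper": 0},{"tx": 12,"ty": 0,"tz": 0,"wx": 0,"wy": 0,"wz": 0,"gripper": 0},{"tx": 16,"ty": 0,"tz": 0,"wx": 0,"wy": 0,"wz": 0,"gripper": 0},{"tx": 16,"ty": 0,"tz": 0,"wx": 0,"wy": 0,"wz": 0,"gripper": 0},{"tx": 16,"ty": 0,"tz": 1,"wx": 0,"wy": 0,"wz": 0,"gripper": 0}]'

```text
time: 6.85
position: [0.4791, 0.0478, 0.0239]
tool_rot: [2.028, 2.397, -0.002]
ft_force: [0.0, -5.3, -2.6]
grip_width: 0.086
grip_force: 55.1
```

Emit:
jog_arm --increments '[{"tx": 1,"ty": 0,"tz": 1,"wx": 0,"wy": 0,"wz": 0,"gripper": 0},{"tx": 2,"ty": 0,"tz": 2,"wx": 0,"wy": 0,"wz": 0,"gripper": 0},{"tx": 3,"ty": 0,"tz": 2,"wx": 0,"wy": 0,"wz": 0,"gripper": 0},{"tx": 3,"ty": 0,"tz": 2,"wx": 0,"wy": 0,"wz": 0,"gripper": 0},{"tx": 3,"ty": 0,"tz": 2,"wx": 0,"wy": 0,"wz": 0,"gripper": 0}]'

```text
time: 7.27
position: [0.4792, 0.0478, 0.0229]
tool_rot: [2.028, 2.393, -0.007]
ft_force: [-3.0, -11.6, 7.8]
grip_width: 0.087
grip_force: 55.0
```

Run:
```python
from h import *
c,s=np.cos(S0[2]),np.sin(S0[2])
T=vision.get_image("top");cv2.imwrite("pics/e_raw.png",T["color"])
S=ctrl.get_state();p=np.array(S["position"]);d=p[:2]-S0[:2];print(S["time"],(c*d[0]+s*d[1]).round(4),(-s*d[0]+c*d[1]).round(4),p[2].round(4),np.round(S["ft_force"],1))
```

```text
7.3167 -0.0779 -0.0901 0.0229 [ -3.  -11.2   8. ]
```

The box met the foot with about 11 N of side force and stands on the bench. I'll release and rise.

Emit:
jog_arm --increments '[{"tx": -1,"ty": 0,"tz": -1,"wx": 0,"wy": 0,"wz": 0,"gripper": 0.4},{"tx": -1,"ty": 0,"tz": -1,"wx": 0,"wy": 0,"wz": 0,"gripper": 0.4},{"tx": -1,"ty": 0,"tz": -1,"wx": 0,"wy": 0,"wz": 0,"gripper": 0.4},{"tx": -1,"ty": 0,"tz": -1,"wx": 0,"wy": 0,"wz": 0,"gripper": 0.4},{"tx": -1,"ty": 0,"tz": -1,"wx": 0,"wy": 0,"wz": 0,"gripper": 0.4}]'

```text
time: 7.73
position: [0.4786, 0.0519, 0.0227]
tool_rot: [2.028, 2.399, 0.001]
ft_force: [0.0, -0.1, -1.3]
grip_width: 0.356
grip_force: 0.0
```

Emit:
jog_arm --increments '[{"tx": 0,"ty": 0,"tz": -30,"wx": 0,"wy": 0,"wz": 0,"gripper": 0.4},{"tx": 0,"ty": 0,"tz": -70,"wx": 0,"wy": 0,"wz": 0,"gripper": 0.4},{"tx": 0,"ty": 0,"tz": -110,"wx": 0,"wy": 0,"wz": 0,"gripper": 0.4},{"tx": 0,"ty": 0,"tz": -150,"wx": 0,"wy": 0,"wz": 0,"gripper": 0.4},{"tx": 0,"ty": 0,"tz": -180,"wx": 0,"wy": 0,"wz": 0,"gripper": 0.4}]'

```text
time: 8.15
position: [0.4791, 0.0519, 0.2059]
tool_rot: [2.026, 2.397, 0.003]
ft_force: [1.0, 0.5, -1.1]
grip_width: 0.398
grip_force: 0.0
```

Run:
```python
from h import *
H=W(.018,.202)
plan([(.49,.17,.22,.77),(.49,.30,.2,1.37),(*H,.15,1.744)])
```

```text
t 8.15 pos [0.4791 0.0519 0.2059] ang 0.167 tilt [-0.001  0.003]
t [114.6  30.4 -14.1] w [ 0.003  0.002 -0.603] rows 4.8
t [93.3 90.5 20. ] w [ 0.   0.  -0.6] rows 4.8
t [-22.1  57.6  50. ] w [ 0.     0.    -0.374] rows 3.0
```

Emit:
jog_arm --increments '[{"tx": 30,"ty": 8,"tz": -14,"wx": 0,"wy": 0,"wz": -0.12,"gripper": 0.4},{"tx": 60,"ty": 16,"tz": -14,"wx": 0,"wy": 0,"wz": -0.24,"gripper": 0.4},{"tx": 90,"ty": 24,"tz": -14,"wx": 0,"wy": 0,"wz": -0.36,"gripper": 0.4},{"tx": 115,"ty": 30,"tz": -14,"wx": 0,"wy": 0,"wz": -0.48,"gripper": 0.4},{"tx": 115,"ty": 30,"tz": -14,"wx": 0,"wy": 0,"wz": -0.6,"gripper": 0.4}]'

```text
time: 8.57
position: [0.4878, 0.1767, 0.2171]
tool_rot: [-1.209, -2.899, -0.007]
ft_force: [-0.9, 0.7, -0.2]
grip_width: 0.397
grip_force: 0.0
```

Emit:
jog_arm --increments '[{"tx": 24,"ty": 23,"tz": 0,"wx": 0,"wy": 0,"wz": -0.12,"gripper": 0.4},{"tx": 48,"ty": 46,"tz": 0,"wx": 0,"wy": 0,"wz": -0.24,"gripper": 0.4},{"tx": 72,"ty": 70,"tz": 5,"wx": 0,"wy": 0,"wz": -0.36,"gripper": 0.4},{"tx": 93,"ty": 90,"tz": 10,"wx": 0,"wy": 0,"wz": -0.48,"gripper": 0.4},{"tx": 93,"ty": 90,"tz": 20,"wx": 0,"wy": 0,"wz": -0.6,"gripper": 0.4}]'

```text
time: 8.98
position: [0.4869, 0.3073, 0.1976]
tool_rot: [-0.297, -3.127, -0.011]
ft_force: [-0.9, 0.8, 0.7]
grip_width: 0.395
grip_force: 0.0
```

Emit:
jog_arm --increments '[{"tx": -8,"ty": 20,"tz": 10,"wx": 0,"wy": 0,"wz": -0.1,"gripper": 0.4},{"tx": -16,"ty": 40,"tz": 20,"wx": 0,"wy": 0,"wz": -0.2,"gripper": 0.4},{"tx": -22,"ty": 58,"tz": 40,"wx": 0,"wy": 0,"wz": -0.3,"gripper": 0.4},{"tx": -22,"ty": 58,"tz": 50,"wx": 0,"wy": 0,"wz": -0.375,"gripper": 0.4},{"tx": -22,"ty": 58,"tz": 50,"wx": 0,"wy": 0,"wz": -0.375,"gripper": 0.4}]'

```text
time: 9.4
position: [0.521, 0.3515, 0.1432]
tool_rot: [0.273, -3.124, 0.001]
ft_force: [0.2, -0.3, -0.2]
grip_width: 0.401
grip_force: 0.0
```

Run:
```python
from h import *
T=vision.get_image("top");S=vision.get_image("side");cv2.imwrite("pics/tr.png",T["color"]);cv2.imwrite("pics/sr.png",S["color"])
i=T["color"][150:250,190:330];j=S["color"][110:260,240:450]
cv2.imwrite("pics/f.png",np.vstack([cv2.resize(i,(420,300),interpolation=cv2.INTER_CUBIC),cv2.resize(j,(420,300),interpolation=cv2.INTER_CUBIC)]))
plan([(*W(.018,.202),.05,1.744)])
```

```text
t 9.5 pos [0.5221 0.3512 0.1462] ang 1.739 tilt [0.001 0.   ]
t [-1.3  0.6 96.2] w [ 0.    -0.001 -0.005] rows 2.3
```

View pics/f.png

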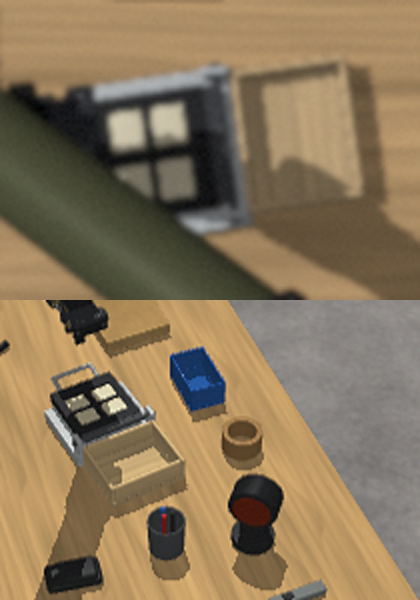

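The box stands flush and square against the foot (upper crop corners (232,73), (345,62), (362,195)), and the mould is home. I'll lower onto the handle bar and pinch it.

Emit:
jog_arm --increments '[{"tx": -1,"ty": 0,"tz": 30,"wx": 0,"wy": 0,"wz": 0,"gripper": 0.4},{"tx": -1,"ty": 0,"tz": 60,"wx": 0,"wy": 0,"wz": 0,"gripper": 0.4},{"tx": -1,"ty": 0,"tz": 90,"wx": 0,"wy": 0,"wz": 0,"gripper": 0.4},{"tx": -1,"ty": 0,"tz": 103,"wx": 0,"wy": 0,"wz": 0,"gripper": 0.4},{"tx": -1,"ty": 0,"tz": 103,"wx": 0,"wy": 0,"wz": 0,"gripper": 0.4}]'

```text
time: 9.92
position: [0.5225, 0.3493, 0.0414]
tool_rot: [0.264, -3.127, 0.004]
ft_force: [-0.5, -1.2, 1.4]
grip_width: 0.398
grip_force: 0.0
```

Emit:
jog_arm --increments '[{"tx": 0,"ty": 0,"tz": 0,"wx": 0,"wy": 0,"wz": 0,"gripper": 0},{"tx": 0,"ty": 0,"tz": 0,"wx": 0,"wy": 0,"wz": 0,"gripper": 0},{"tx": 0,"ty": 0,"tz": 0,"wx": 0,"wy": 0,"wz": 0,"gripper": 0},{"tx": 0,"ty": 0,"tz": 0,"wx": 0,"wy": 0,"wz": 0,"gripper": 0},{"tx": 0,"ty": 0,"tz": 0,"wx": 0,"wy": 0,"wz": 0,"gripper": 0}]' --grip_force 20

```text
time: 10.33
position: [0.5243, 0.3514, 0.0448]
tool_rot: [-0.267, 3.128, 0.0]
ft_force: [1.3, -4.9, 4.5]
grip_width: 0.103
grip_force: 16.8
```

Emit:
jog_arm --increments '[{"tx": 0,"ty": 0,"tz": 0,"wx": 0,"wy": 0,"wz": 0,"gripper": 0},{"tx": 0,"ty": 0,"tz": 0,"wx": 0,"wy": 0,"wz": 0,"gripper": 0},{"tx": 0,"ty": 0,"tz": 0,"wx": 0,"wy": 0,"wz": 0,"gripper": 0},{"tx": 0,"ty": 0,"tz": 0,"wx": 0,"wy": 0,"wz": 0,"gripper": 0},{"tx": 0,"ty": 0,"tz": 0,"wx": 0,"wy": 0,"wz": 0,"gripper": 0}]'

```text
time: 10.75
position: [0.5244, 0.3514, 0.0448]
tool_rot: [-0.267, 3.129, -0.0]
ft_force: [-0.2, -2.2, 6.2]
grip_width: 0.105
grip_force: 20.0
```

Run:
```python
from h import *
plan([]);s=ctrl.get_state();p=np.array(s["position"]);c,sn=np.cos(S0[2]),np.sin(S0[2]);d=p[:2]-S0[:2]
print("local",c*d[0]+sn*d[1],-sn*d[0]+c*d[1],np.round(s["ft_force"],1))
# arc rows in tool frame: outward move is tool y=+stand y at angle~1.744
r=202
for th in np.arange(0.0,3.15,.2): print(round(th,1),"ty",round(r*np.cos(th)-r,1),"tz",round(-r*np.sin(th),1))
```

```text
t 10.75 pos [0.5244 0.3514 0.0448] ang 1.741 tilt [-0.002 -0.   ]
local 0.01905713116629778 0.2011207638156986 [-0.2 -2.2  6.2]
0.0 ty 0.0 tz -0.0
0.2 ty -4.0 tz -40.1
0.4 ty -15.9 tz -78.7
0.6 ty -35.3 tz -114.1
0.8 ty -61.3 tz -144.9
1.0 ty -92.9 tz -170.0
1.2 ty -128.8 tz -188.3
1.4 ty -167.7 tz -199.1
1.6 ty -207.9 tz -201.9
1.8 ty -247.9 tz -196.7
2.0 ty -286.1 tz -183.7
2.2 ty -320.9 tz -163.3
2.4 ty -351.0 tz -136.4
2.6 ty -375.1 tz -104.1
2.8 ty -392.3 tz -67.7
3.0 ty -402.0 tz -28.5
```

Emit:
jog_arm --increments '[{"tx": 0,"ty": -2.5,"tz": -31.6,"wx": 0,"wy": 0,"wz": 0,"gripper": 0},{"tx": 0,"ty": -9.9,"tz": -62.4,"wx": 0,"wy": 0,"wz": 0,"gripper": 0},{"tx": 0,"ty": -22,"tz": -91.7,"wx": 0,"wy": 0,"wz": 0,"gripper": 0},{"tx": 0,"ty": -38.6,"tz": -118.7,"wx": 0,"wy": 0,"wz": 0,"gripper": 0},{"tx": 0,"ty": -59.2,"tz": -142.8,"wx": 0,"wy": 0,"wz": 0,"gripper": 0}]'

```text
time: 11.17
position: [0.5344, 0.2954, 0.1887]
tool_rot: [-0.271, 3.126, 0.008]
ft_force: [5.4, 2.0, -1.7]
grip_width: 0.107
grip_force: 20.0
```

Emit:
jog_arm --increments '[{"tx": 0,"ty": -24,"tz": -20.6,"wx": 0,"wy": 0,"wz": 0,"gripper": 0},{"tx": 0,"ty": -51,"tz": -37.2,"wx": 0,"wy": 0,"wz": 0,"gripper": 0},{"tx": 0,"ty": -80.4,"tz": -49.3,"wx": 0,"wy": 0,"wz": 0,"gripper": 0},{"tx": 0,"ty": -111.2,"tz": -56.7,"wx": 0,"wy": 0,"wz": 0,"gripper": 0},{"tx": 0,"ty": -142.8,"tz": -59.2,"wx": 0,"wy": 0,"wz": 0,"gripper": 0}]'

```text
time: 11.58
position: [0.5596, 0.1546, 0.2499]
tool_rot: [-0.271, 3.122, 0.006]
ft_force: [3.8, 2.0, 2.2]
grip_width: 0.105
grip_force: 20.0
```

Run:
```python
from h import *
plan([(*W(.019,-.0),.247,1.741)]);print(np.round(ctrl.get_state()["joint_positions"],2))
```

```text
t 11.58 pos [0.5596 0.1546 0.2499] ang 1.744 tilt [-0.008  0.003]
t [ 0.9 -1.2  2.8] w [0.003 0.008 0.003] rows 0.1
[ 0.63  0.35 -1.16  1.57  0.32  1.43  1.19]
```

Emit:
jog_arm --increments '[{"tx": 0,"ty": -31.6,"tz": 2.5,"wx": 0,"wy": 0,"wz": 0,"gripper": 0},{"tx": 0,"ty": -62.4,"tz": 10,"wx": 0,"wy": 0,"wz": 0,"gripper": 0},{"tx": 0,"ty": -91.7,"tz": 22,"wx": 0,"wy": 0,"wz": 0,"gripper": 0},{"tx": 0,"ty": -118.7,"tz": 38.6,"wx": 0,"wy": 0,"wz": 0,"gripper": 0},{"tx": 0,"ty": -142.8,"tz": 59.2,"wx": 0,"wy": 0,"wz": 0,"gripper": 0}]'

```text
time: 12.0
position: [0.5847, 0.0093, 0.1874]
tool_rot: [-0.264, 3.124, -0.001]
ft_force: [6.5, 1.2, -3.4]
grip_width: 0.107
grip_force: 20.0
```

Emit:
jog_arm --increments '[{"tx": 0,"ty": -20.6,"tz": 24,"wx": 0,"wy": 0,"wz": 0,"gripper": 0},{"tx": 0,"ty": -37.2,"tz": 51,"wx": 0,"wy": 0,"wz": 0,"gripper": 0},{"tx": 0,"ty": -49.3,"tz": 80.4,"wx": 0,"wy": 0,"wz": 0,"gripper": 0},{"tx": 0,"ty": -56.7,"tz": 111,"wx": 0,"wy": 0,"wz": 0,"gripper": 0},{"tx": 0,"ty": -58.5,"tz": 137,"wx": 0,"wy": 0,"wz": 0,"gripper": 0}]'

```text
time: 12.42
position: [0.5939, -0.0467, 0.0479]
tool_rot: [-0.264, 3.126, 0.003]
ft_force: [0.7, 1.3, 28.6]
grip_width: 0.102
grip_force: 20.0
```

Run:
```python
from h import *
plan([(*W(.019,-.202),.044,1.741)]);s=ctrl.get_state();print(np.round(s["joint_positions"],2),np.round(s["ft_force"],1))
```

```text
t 12.42 pos [ 0.5939 -0.0467  0.0479] ang 1.739 tilt [-0.005  0.002]
t [-0.2  1.   3.9] w [ 0.002  0.005 -0.002] rows 0.1
[ 0.81  0.55 -0.98  1.76  0.51  1.11  1.41] [ 0.7  1.3 28.6]
```

The mould is over and resting on the box's rim (28 N). Now the first rap: lift about 0.7 rad with the fingers tilted along the arc, then release.

Emit:
jog_arm --increments '[{"tx": 0,"ty": 1,"tz": -28,"wx": 0.12,"wy": 0,"wz": 0,"gripper": 0},{"tx": 0,"ty": 5.5,"tz": -56,"wx": 0.24,"wy": 0,"wz": 0,"gripper": 0},{"tx": 0,"ty": 14,"tz": -83,"wx": 0.36,"wy": 0,"wz": 0,"gripper": 0},{"tx": 0,"ty": 26,"tz": -108,"wx": 0.48,"wy": 0,"wz": 0,"gripper": 0},{"tx": 0,"ty": 42,"tz": -131,"wx": 0.6,"wy": 0,"wz": 0,"gripper": 0}]'

```text
time: 12.83
position: [0.5822, -0.003, 0.1806]
tool_rot: [-0.25, 2.945, -0.915]
ft_force: [-6.2, 4.7, -8.7]
grip_width: 0.105
grip_force: 20.0
```

Emit:
jog_arm --increments '[{"tx": 0,"ty": 0,"tz": 0,"wx": 0,"wy": 0,"wz": 0,"gripper": 0.9},{"tx": 0,"ty": 0,"tz": -20,"wx": 0,"wy": 0,"wz": 0,"gripper": 0.9},{"tx": 0,"ty": 0,"tz": -50,"wx": 0,"wy": 0,"wz": 0,"gripper": 0.9},{"tx": 0,"ty": 0,"tz": -50,"wx": 0,"wy": 0,"wz": 0,"gripper": 0.9},{"tx": 0,"ty": 0,"tz": -50,"wx": 0,"wy": 0,"wz": 0,"gripper": 0.4}]'

```text
time: 13.25
position: [0.5806, 0.0251, 0.2228]
tool_rot: [-0.254, 2.941, -0.908]
ft_force: [-0.3, 0.1, -0.7]
grip_width: 0.375
grip_force: 0.0
```

```bash
cat > look.py <<'E'
from h import *
s=ctrl.get_state();m=R.from_rotvec(s["tool_rot"]).as_matrix();p=np.array(s["position"])
c,sn=np.cos(S0[2]),np.sin(S0[2]);d=p[:2]-S0[:2]
print("t",round(s["time"],2),"local",(c*d[0]+sn*d[1]).round(4),(-sn*d[0]+c*d[1]).round(4),"z",p[2].round(4),"lean",np.arcsin(-m[0,2]*-sn-m[1,2]*c).round(3),"J",np.round(s["joint_positions"],2),"grip",round(s["grip_width"],2),"F",np.round(s["ft_force"],1))
for cam in("top","side"):
    for th in("mould","handle"):
        im=vision.get_image(cam) if th=="mould" else im
        print(cam,th,[(round(x["conf"],2),np.round(x["bbox"]).tolist()) for x in vision.spot_in(cam,th)[:1]])
        if th=="mould": print("expected rest bar",[w2px(im,[*W(x,-.202),.055]).round() for x in(-.04,.04)])
E
python3 look.py
```

```text
t 13.25 local 0.0181 -0.13 z 0.2228 lean 0.599 J [ 0.32  0.37 -0.93  1.66  0.83  1.58  0.99] grip 0.38 F [-0.3  0.1 -0.7]
top mould [(0.67, [263.0, 173.0, 326.0, 220.0])]
expected rest bar [array([324., 200.]), array([321., 178.])]
top handle [(0.84, [264.0, 176.0, 328.0, 220.0])]
side mould [(0.96, [283.0, 170.0, 329.0, 214.0])]
expected rest bar [array([311., 209.]), array([329., 202.])]
side handle [(0.67, [282.0, 168.0, 334.0, 209.0])]
```

The rap worked: the mould fell back onto the rim. Regrasp and rap again.

Emit:
jog_arm --increments '[{"tx": 0,"ty": -2,"tz": 20,"wx": -0.12,"wy": 0,"wz": 0,"gripper": 0.3},{"tx": 0,"ty": -5,"tz": 45,"wx": -0.24,"wy": 0,"wz": 0,"gripper": 0.3},{"tx": 0,"ty": -8,"tz": 70,"wx": -0.36,"wy": 0,"wz": 0,"gripper": 0.3},{"tx": 0,"ty": -10,"tz": 90,"wx": -0.48,"wy": 0,"wz": 0,"gripper": 0.3},{"tx": 0,"ty": -12.5,"tz": 106,"wx": -0.6,"wy": 0,"wz": 0,"gripper": 0.3}]'

```text
time: 13.97
position: [0.5919, -0.0481, 0.1409]
tool_rot: [-0.264, 3.129, 0.006]
ft_force: [0.2, -0.0, 0.6]
grip_width: 0.302
grip_force: 0.0
```

```bash
python3 look.py | head -1
```

```text
t 13.97 local 0.0166 -0.2041 z 0.1409 lean -0.004 J [ 0.83  0.42 -0.99  1.67  0.37  1.25  1.51] grip 0.3 F [ 0.2 -0.   0.6]
```

Emit:
jog_arm --increments '[{"tx": 0,"ty": 0,"tz": 30,"wx": 0,"wy": 0,"wz": 0,"gripper": 0.3},{"tx": 0,"ty": 0,"tz": 65,"wx": 0,"wy": 0,"wz": 0,"gripper": 0.3},{"tx": 0,"ty": 0,"tz": 91,"wx": 0,"wy": 0,"wz": 0,"gripper": 0.2},{"tx": 0,"ty": 0,"tz": 91,"wx": 0,"wy": 0,"wz": 0,"gripper": 0},{"tx": 0,"ty": 0,"tz": 91,"wx": 0,"wy": 0,"wz": 0,"gripper": 0}]'

```text
time: 14.68
position: [0.5902, -0.0454, 0.0496]
tool_rot: [0.273, -3.126, 0.003]
ft_force: [-2.4, -5.7, -1.3]
grip_width: 0.157
grip_force: 2.6
```

Emit:
jog_arm --increments '[{"tx": 0,"ty": 0,"tz": 0,"wx": 0,"wy": 0,"wz": 0,"gripper": 0},{"tx": 0,"ty": 0,"tz": 0,"wx": 0,"wy": 0,"wz": 0,"gripper": 0},{"tx": 0,"ty": 0,"tz": 0,"wx": 0,"wy": 0,"wz": 0,"gripper": 0},{"tx": 0,"ty": 0,"tz": 0,"wx": 0,"wy": 0,"wz": 0,"gripper": 0},{"tx": 0,"ty": 0,"tz": 0,"wx": 0,"wy": 0,"wz": 0,"gripper": 0}]'

```text
time: 15.1
position: [0.591, -0.0471, 0.0518]
tool_rot: [0.268, -3.128, 0.006]
ft_force: [-4.6, -3.7, -2.3]
grip_width: 0.107
grip_force: 20.0
```

Emit:
jog_arm --increments '[{"tx": 0,"ty": 1,"tz": -28,"wx": 0.12,"wy": 0,"wz": 0,"gripper": 0},{"tx": 0,"ty": 5.5,"tz": -56,"wx": 0.24,"wy": 0,"wz": 0,"gripper": 0},{"tx": 0,"ty": 14,"tz": -83,"wx": 0.36,"wy": 0,"wz": 0,"gripper": 0},{"tx": 0,"ty": 26,"tz": -108,"wx": 0.48,"wy": 0,"wz": 0,"gripper": 0},{"tx": 0,"ty": 42,"tz": -131,"wx": 0.6,"wy": 0,"wz": 0,"gripper": 0}]'

```text
time: 15.52
position: [0.5821, -0.0004, 0.1842]
tool_rot: [-0.251, 2.942, -0.912]
ft_force: [-9.6, 6.6, -10.8]
grip_width: 0.11
grip_force: 20.0
```

Emit:
jog_arm --increments '[{"tx": 0,"ty": 0,"tz": 0,"wx": 0,"wy": 0,"wz": 0,"gripper": 0.9},{"tx": 0,"ty": 0,"tz": -20,"wx": 0,"wy": 0,"wz": 0,"gripper": 0.9},{"tx": 0,"ty": 0,"tz": -50,"wx": 0,"wy": 0,"wz": 0,"gripper": 0.9},{"tx": 0,"ty": 0,"tz": -50,"wx": 0,"wy": 0,"wz": 0,"gripper": 0.9},{"tx": 0,"ty": 0,"tz": -50,"wx": 0,"wy": 0,"wz": 0,"gripper": 0.4}]'

```text
time: 15.93
position: [0.5813, 0.0271, 0.2264]
tool_rot: [-0.254, 2.936, -0.905]
ft_force: [0.6, -1.1, -1.3]
grip_width: 0.375
grip_force: 0.0
```

Emit:
jog_arm --increments '[{"tx": 0,"ty": -2,"tz": 20,"wx": -0.12,"wy": 0,"wz": 0,"gripper": 0.3},{"tx": 0,"ty": -5,"tz": 45,"wx": -0.24,"wy": 0,"wz": 0,"gripper": 0.3},{"tx": 0,"ty": -8,"tz": 70,"wx": -0.36,"wy": 0,"wz": 0,"gripper": 0.3},{"tx": 0,"ty": -10,"tz": 90,"wx": -0.48,"wy": 0,"wz": 0,"gripper": 0.3},{"tx": 0,"ty": -12.5,"tz": 106,"wx": -0.6,"wy": 0,"wz": 0,"gripper": 0.3}]'

```text
time: 16.35
position: [0.5924, -0.0476, 0.143]
tool_rot: [-0.265, 3.127, 0.005]
ft_force: [0.6, -0.9, -0.4]
grip_width: 0.305
grip_force: 0.0
```

```bash
python3 look.py
```

```text
t 16.35 local 0.0172 -0.2036 z 0.143 lean -0.003 J [ 0.79  0.39 -0.93  1.67  0.33  1.24  1.53] grip 0.31 F [ 0.6 -0.9 -0.4]
top mould [(0.88, [259.0, 172.0, 314.0, 219.0])]
expected rest bar [array([324., 200.]), array([321., 178.])]
top handle [(0.69, [260.0, 172.0, 316.0, 217.0])]
side mould [(0.57, [284.0, 170.0, 331.0, 212.0])]
expected rest bar [array([311., 209.]), array([329., 202.])]
side handle [(0.72, [282.0, 169.0, 323.0, 210.0])]
```

Emit:
jog_arm --increments '[{"tx": 0,"ty": 0,"tz": 30,"wx": 0,"wy": 0,"wz": 0,"gripper": 0.3},{"tx": 0,"ty": 0,"tz": 65,"wx": 0,"wy": 0,"wz": 0,"gripper": 0.3},{"tx": 0,"ty": 0,"tz": 97,"wx": 0,"wy": 0,"wz": 0,"gripper": 0.2},{"tx": 0,"ty": 0,"tz": 97,"wx": 0,"wy": 0,"wz": 0,"gripper": 0},{"tx": 0,"ty": 0,"tz": 97,"wx": 0,"wy": 0,"wz": 0,"gripper": 0}]'

```text
time: 17.07
position: [0.5899, -0.0454, 0.0443]
tool_rot: [0.273, -3.125, 0.003]
ft_force: [-2.5, -6.6, -1.3]
grip_width: 0.157
grip_force: 2.8
```

Emit:
jog_arm --increments '[{"tx": 0,"ty": 0,"tz": 0,"wx": 0,"wy": 0,"wz": 0,"gripper": 0},{"tx": 0,"ty": 0,"tz": 0,"wx": 0,"wy": 0,"wz": 0,"gripper": 0},{"tx": 0,"ty": 0,"tz": 0,"wx": 0,"wy": 0,"wz": 0,"gripper": 0},{"tx": 0,"ty": 0,"tz": 0,"wx": 0,"wy": 0,"wz": 0,"gripper": 0},{"tx": 0,"ty": 0,"tz": 0,"wx": 0,"wy": 0,"wz": 0,"gripper": 0}]'

```text
time: 17.48
position: [0.5909, -0.0471, 0.0469]
tool_rot: [0.268, -3.128, 0.006]
ft_force: [-4.7, -4.0, -2.4]
grip_width: 0.106
grip_force: 20.0
```

Emit:
jog_arm --increments '[{"tx": 0,"ty": 1,"tz": -28,"wx": 0.12,"wy": 0,"wz": 0,"gripper": 0},{"tx": 0,"ty": 5.5,"tz": -56,"wx": 0.24,"wy": 0,"wz": 0,"gripper": 0},{"tx": 0,"ty": 14,"tz": -83,"wx": 0.36,"wy": 0,"wz": 0,"gripper": 0},{"tx": 0,"ty": 26,"tz": -108,"wx": 0.48,"wy": 0,"wz": 0,"gripper": 0},{"tx": 0,"ty": 42,"tz": -131,"wx": 0.6,"wy": 0,"wz": 0,"gripper": 0}]'

```text
time: 17.9
position: [0.5825, -0.0026, 0.1806]
tool_rot: [-0.247, 2.94, -0.918]
ft_force: [-8.5, 2.0, -6.7]
grip_width: 0.104
grip_force: 20.0
```

Emit:
jog_arm --increments '[{"tx": 0,"ty": 0,"tz": 0,"wx": 0,"wy": 0,"wz": 0,"gripper": 0.9},{"tx": 0,"ty": 0,"tz": -20,"wx": 0,"wy": 0,"wz": 0,"gripper": 0.9},{"tx": 0,"ty": 0,"tz": -50,"wx": 0,"wy": 0,"wz": 0,"gripper": 0.9},{"tx": 0,"ty": 0,"tz": -50,"wx": 0,"wy": 0,"wz": 0,"gripper": 0.9},{"tx": 0,"ty": 0,"tz": -50,"wx": 0,"wy": 0,"wz": 0,"gripper": 0.4}]'

```text
time: 18.32
position: [0.5814, 0.0273, 0.2216]
tool_rot: [-0.254, 2.936, -0.905]
ft_force: [1.4, -0.3, -0.0]
grip_width: 0.378
grip_force: 0.0
```

Emit:
jog_arm --increments '[{"tx": 0,"ty": -2,"tz": 20,"wx": -0.12,"wy": 0,"wz": 0,"gripper": 0.3},{"tx": 0,"ty": -5,"tz": 45,"wx": -0.24,"wy": 0,"wz": 0,"gripper": 0.3},{"tx": 0,"ty": -8,"tz": 70,"wx": -0.36,"wy": 0,"wz": 0,"gripper": 0.3},{"tx": 0,"ty": -10,"tz": 90,"wx": -0.48,"wy": 0,"wz": 0,"gripper": 0.3},{"tx": 0,"ty": -12.5,"tz": 106,"wx": -0.6,"wy": 0,"wz": 0,"gripper": 0.3}]'

```text
time: 18.73
position: [0.5925, -0.0474, 0.138]
tool_rot: [-0.265, 3.127, 0.005]
ft_force: [0.1, 0.5, -0.1]
grip_width: 0.305
grip_force: 0.0
```

Emit:
jog_arm --increments '[{"tx": 0,"ty": 0,"tz": 30,"wx": 0,"wy": 0,"wz": 0,"gripper": 0.3},{"tx": 0,"ty": 0,"tz": 65,"wx": 0,"wy": 0,"wz": 0,"gripper": 0.3},{"tx": 0,"ty": 0,"tz": 92,"wx": 0,"wy": 0,"wz": 0,"gripper": 0.2},{"tx": 0,"ty": 0,"tz": 92,"wx": 0,"wy": 0,"wz": 0,"gripper": 0},{"tx": 0,"ty": 0,"tz": 92,"wx": 0,"wy": 0,"wz": 0,"gripper": 0}]'

```text
time: 19.15
position: [0.5911, -0.0461, 0.0446]
tool_rot: [0.267, -3.128, -0.001]
ft_force: [0.7, 0.5, 0.0]
grip_width: 0.149
grip_force: 0.0
```

Emit:
jog_arm --increments '[{"tx": 0,"ty": 0,"tz": 0,"wx": 0,"wy": 0,"wz": 0,"gripper": 0},{"tx": 0,"ty": 0,"tz": 0,"wx": 0,"wy": 0,"wz": 0,"gripper": 0},{"tx": 0,"ty": 0,"tz": 0,"wx": 0,"wy": 0,"wz": 0,"gripper": 0},{"tx": 0,"ty": 0,"tz": 0,"wx": 0,"wy": 0,"wz": 0,"gripper": 0},{"tx": 0,"ty": 0,"tz": 0,"wx": 0,"wy": 0,"wz": 0,"gripper": 0}]'

```text
time: 19.57
position: [0.5921, -0.0469, 0.0455]
tool_rot: [-0.266, 3.13, -0.003]
ft_force: [-3.0, -4.5, -1.9]
grip_width: 0.11
grip_force: 20.0
```

Emit:
jog_arm --increments '[{"tx": 0,"ty": 1,"tz": -28,"wx": 0.12,"wy": 0,"wz": 0,"gripper": 0},{"tx": 0,"ty": 5.5,"tz": -56,"wx": 0.24,"wy": 0,"wz": 0,"gripper": 0},{"tx": 0,"ty": 14,"tz": -83,"wx": 0.36,"wy": 0,"wz": 0,"gripper": 0},{"tx": 0,"ty": 26,"tz": -108,"wx": 0.48,"wy": 0,"wz": 0,"gripper": 0},{"tx": 0,"ty": 42,"tz": -131,"wx": 0.6,"wy": 0,"wz": 0,"gripper": 0}]'

```text
time: 19.98
position: [0.5839, -0.0043, 0.179]
tool_rot: [-0.245, 2.94, -0.919]
ft_force: [-6.2, -0.4, -4.2]
grip_width: 0.107
grip_force: 20.0
```

Emit:
jog_arm --increments '[{"tx": 0,"ty": 0,"tz": 0,"wx": 0,"wy": 0,"wz": 0,"gripper": 0.9},{"tx": 0,"ty": 0,"tz": -20,"wx": 0,"wy": 0,"wz": 0,"gripper": 0.9},{"tx": 0,"ty": 0,"tz": -50,"wx": 0,"wy": 0,"wz": 0,"gripper": 0.9},{"tx": 0,"ty": 0,"tz": -50,"wx": 0,"wy": 0,"wz": 0,"gripper": 0.9},{"tx": 0,"ty": 0,"tz": -50,"wx": 0,"wy": 0,"wz": 0,"gripper": 0.4}]'

```text
time: 20.4
position: [0.5814, 0.027, 0.2191]
tool_rot: [-0.255, 2.939, -0.903]
ft_force: [0.3, -0.9, -1.1]
grip_width: 0.381
grip_force: 0.0
```

Emit:
jog_arm --increments '[{"tx": 0,"ty": -2,"tz": 20,"wx": -0.12,"wy": 0,"wz": 0,"gripper": 0.3},{"tx": 0,"ty": -5,"tz": 45,"wx": -0.24,"wy": 0,"wz": 0,"gripper": 0.3},{"tx": 0,"ty": -8,"tz": 70,"wx": -0.36,"wy": 0,"wz": 0,"gripper": 0.3},{"tx": 0,"ty": -10,"tz": 90,"wx": -0.48,"wy": 0,"wz": 0,"gripper": 0.3},{"tx": 0,"ty": -12.5,"tz": 106,"wx": -0.6,"wy": 0,"wz": 0,"gripper": 0.3}]'

```text
time: 20.82
position: [0.5925, -0.0474, 0.1365]
tool_rot: [-0.264, 3.127, 0.007]
ft_force: [0.5, -0.4, -1.3]
grip_width: 0.304
grip_force: 0.0
```

```bash
python3 look.py
```

```text
t 20.82 local 0.0173 -0.2035 z 0.1365 lean -0.004 J [ 0.69  0.36 -0.79  1.68  0.26  1.21  1.58] grip 0.3 F [ 0.5 -0.4 -1.3]
top mould [(0.68, [259.0, 171.0, 312.0, 220.0])]
expected rest bar [array([324., 200.]), array([321., 178.])]
top handle [(0.64, [259.0, 173.0, 315.0, 215.0])]
side mould [(0.61, [282.0, 171.0, 331.0, 213.0])]
expected rest bar [array([311., 209.]), array([329., 202.])]
side handle [(0.58, [282.0, 167.0, 333.0, 210.0])]
```

The load at the handle is falling from rap to rap. Two more raps, then a look.

Emit:
jog_arm --increments '[{"tx": 0,"ty": 0,"tz": 30,"wx": 0,"wy": 0,"wz": 0,"gripper": 0.3},{"tx": 0,"ty": 0,"tz": 65,"wx": 0,"wy": 0,"wz": 0,"gripper": 0.3},{"tx": 0,"ty": 0,"tz": 91,"wx": 0,"wy": 0,"wz": 0,"gripper": 0.2},{"tx": 0,"ty": 0,"tz": 91,"wx": 0,"wy": 0,"wz": 0,"gripper": 0},{"tx": 0,"ty": 0,"tz": 91,"wx": 0,"wy": 0,"wz": 0,"gripper": 0}]'

```text
time: 21.53
position: [0.5901, -0.0454, 0.0448]
tool_rot: [0.272, -3.125, 0.003]
ft_force: [-2.7, -6.7, -0.7]
grip_width: 0.153
grip_force: 3.0
```

Emit:
jog_arm --increments '[{"tx": 0,"ty": 0,"tz": 0,"wx": 0,"wy": 0,"wz": 0,"gripper": 0},{"tx": 0,"ty": 0,"tz": 0,"wx": 0,"wy": 0,"wz": 0,"gripper": 0},{"tx": 0,"ty": 0,"tz": 0,"wx": 0,"wy": 0,"wz": 0,"gripper": 0},{"tx": 0,"ty": 0,"tz": 0,"wx": 0,"wy": 0,"wz": 0,"gripper": 0},{"tx": 0,"ty": 0,"tz": 0,"wx": 0,"wy": 0,"wz": 0,"gripper": 0}]'

```text
time: 21.95
position: [0.5908, -0.0472, 0.0473]
tool_rot: [0.268, -3.128, 0.006]
ft_force: [-4.4, -4.4, -2.4]
grip_width: 0.099
grip_force: 20.0
```

Emit:
jog_arm --increments '[{"tx": 0,"ty": 1,"tz": -28,"wx": 0.12,"wy": 0,"wz": 0,"gripper": 0},{"tx": 0,"ty": 5.5,"tz": -56,"wx": 0.24,"wy": 0,"wz": 0,"gripper": 0},{"tx": 0,"ty": 14,"tz": -83,"wx": 0.36,"wy": 0,"wz": 0,"gripper": 0},{"tx": 0,"ty": 26,"tz": -108,"wx": 0.48,"wy": 0,"wz": 0,"gripper": 0},{"tx": 0,"ty": 42,"tz": -131,"wx": 0.6,"wy": 0,"wz": 0,"gripper": 0}]'

```text
time: 22.37
position: [0.5823, -0.0026, 0.1808]
tool_rot: [-0.247, 2.941, -0.918]
ft_force: [-8.4, 1.9, -7.2]
grip_width: 0.101
grip_force: 20.0
```

Emit:
jog_arm --increments '[{"tx": 0,"ty": 0,"tz": 0,"wx": 0,"wy": 0,"wz": 0,"gripper": 0.9},{"tx": 0,"ty": 0,"tz": -20,"wx": 0,"wy": 0,"wz": 0,"gripper": 0.9},{"tx": 0,"ty": 0,"tz": -50,"wx": 0,"wy": 0,"wz": 0,"gripper": 0.9},{"tx": 0,"ty": 0,"tz": -50,"wx": 0,"wy": 0,"wz": 0,"gripper": 0.9},{"tx": 0,"ty": 0,"tz": -50,"wx": 0,"wy": 0,"wz": 0,"gripper": 0.4}]'

```text
time: 22.78
position: [0.5814, 0.0273, 0.222]
tool_rot: [-0.254, 2.936, -0.904]
ft_force: [-0.0, -0.9, 0.1]
grip_width: 0.377
grip_force: 0.0
```

Emit:
jog_arm --increments '[{"tx": 0,"ty": -2,"tz": 20,"wx": -0.12,"wy": 0,"wz": 0,"gripper": 0.3},{"tx": 0,"ty": -5,"tz": 45,"wx": -0.24,"wy": 0,"wz": 0,"gripper": 0.3},{"tx": 0,"ty": -8,"tz": 70,"wx": -0.36,"wy": 0,"wz": 0,"gripper": 0.3},{"tx": 0,"ty": -10,"tz": 90,"wx": -0.48,"wy": 0,"wz": 0,"gripper": 0.3},{"tx": 0,"ty": -12.5,"tz": 106,"wx": -0.6,"wy": 0,"wz": 0,"gripper": 0.3}]'

```text
time: 23.2
position: [0.5925, -0.0473, 0.1385]
tool_rot: [-0.265, 3.127, 0.006]
ft_force: [-0.5, 1.0, -0.3]
grip_width: 0.304
grip_force: 0.0
```

Emit:
jog_arm --increments '[{"tx": 0,"ty": 0,"tz": 30,"wx": 0,"wy": 0,"wz": 0,"gripper": 0.3},{"tx": 0,"ty": 0,"tz": 65,"wx": 0,"wy": 0,"wz": 0,"gripper": 0.3},{"tx": 0,"ty": 0,"tz": 92,"wx": 0,"wy": 0,"wz": 0,"gripper": 0.2},{"tx": 0,"ty": 0,"tz": 92,"wx": 0,"wy": 0,"wz": 0,"gripper": 0},{"tx": 0,"ty": 0,"tz": 92,"wx": 0,"wy": 0,"wz": 0,"gripper": 0}]'

```text
time: 23.62
position: [0.5909, -0.046, 0.045]
tool_rot: [0.267, -3.128, -0.001]
ft_force: [0.2, 0.4, 1.6]
grip_width: 0.155
grip_force: 0.0
```

Emit:
jog_arm --increments '[{"tx": 0,"ty": 0,"tz": 0,"wx": 0,"wy": 0,"wz": 0,"gripper": 0},{"tx": 0,"ty": 0,"tz": 0,"wx": 0,"wy": 0,"wz": 0,"gripper": 0},{"tx": 0,"ty": 0,"tz": 0,"wx": 0,"wy": 0,"wz": 0,"gripper": 0},{"tx": 0,"ty": 0,"tz": 0,"wx": 0,"wy": 0,"wz": 0,"gripper": 0},{"tx": 0,"ty": 0,"tz": 0,"wx": 0,"wy": 0,"wz": 0,"gripper": 0}]'

```text
time: 24.03
position: [0.5919, -0.047, 0.0462]
tool_rot: [-0.266, 3.13, -0.003]
ft_force: [-3.1, -4.6, -1.8]
grip_width: 0.103
grip_force: 20.0
```

Emit:
jog_arm --increments '[{"tx": 0,"ty": 1,"tz": -28,"wx": 0.12,"wy": 0,"wz": 0,"gripper": 0},{"tx": 0,"ty": 5.5,"tz": -56,"wx": 0.24,"wy": 0,"wz": 0,"gripper": 0},{"tx": 0,"ty": 14,"tz": -83,"wx": 0.36,"wy": 0,"wz": 0,"gripper": 0},{"tx": 0,"ty": 26,"tz": -108,"wx": 0.48,"wy": 0,"wz": 0,"gripper": 0},{"tx": 0,"ty": 42,"tz": -131,"wx": 0.6,"wy": 0,"wz": 0,"gripper": 0}]'

```text
time: 24.45
position: [0.5836, -0.0039, 0.1796]
tool_rot: [-0.245, 2.94, -0.918]
ft_force: [-8.5, -0.7, -4.4]
grip_width: 0.105
grip_force: 20.0
```

Emit:
jog_arm --increments '[{"tx": 0,"ty": 0,"tz": 0,"wx": 0,"wy": 0,"wz": 0,"gripper": 0.9},{"tx": 0,"ty": 0,"tz": -20,"wx": 0,"wy": 0,"wz": 0,"gripper": 0.9},{"tx": 0,"ty": 0,"tz": -50,"wx": 0,"wy": 0,"wz": 0,"gripper": 0.9},{"tx": 0,"ty": 0,"tz": -50,"wx": 0,"wy": 0,"wz": 0,"gripper": 0.9},{"tx": 0,"ty": 0,"tz": -50,"wx": 0,"wy": 0,"wz": 0,"gripper": 0.4}]'

```text
time: 24.87
position: [0.5816, 0.0272, 0.22]
tool_rot: [-0.255, 2.938, -0.903]
ft_force: [-0.2, -1.0, -0.1]
grip_width: 0.382
grip_force: 0.0
```

Emit:
jog_arm --increments '[{"tx": 0,"ty": -2,"tz": 20,"wx": -0.12,"wy": 0,"wz": 0,"gripper": 0.3},{"tx": 0,"ty": -5,"tz": 45,"wx": -0.24,"wy": 0,"wz": 0,"gripper": 0.3},{"tx": 0,"ty": -8,"tz": 70,"wx": -0.36,"wy": 0,"wz": 0,"gripper": 0.3},{"tx": 0,"ty": -10,"tz": 90,"wx": -0.48,"wy": 0,"wz": 0,"gripper": 0.3},{"tx": 0,"ty": -12.5,"tz": 106,"wx": -0.6,"wy": 0,"wz": 0,"gripper": 0.3}]'

```text
time: 25.28
position: [0.5926, -0.0472, 0.1373]
tool_rot: [-0.264, 3.127, 0.007]
ft_force: [-0.9, -0.3, -0.8]
grip_width: 0.303
grip_force: 0.0
```

Emit:
jog_arm --increments '[{"tx": 0,"ty": 0,"tz": 30,"wx": 0,"wy": 0,"wz": 0,"gripper": 0.3},{"tx": 0,"ty": 0,"tz": 65,"wx": 0,"wy": 0,"wz": 0,"gripper": 0.3},{"tx": 0,"ty": 0,"tz": 92,"wx": 0,"wy": 0,"wz": 0,"gripper": 0.2},{"tx": 0,"ty": 0,"tz": 92,"wx": 0,"wy": 0,"wz": 0,"gripper": 0},{"tx": 0,"ty": 0,"tz": 92,"wx": 0,"wy": 0,"wz": 0,"gripper": 0}]'

```text
time: 25.7
position: [0.5908, -0.0459, 0.0441]
tool_rot: [0.266, -3.128, -0.002]
ft_force: [-0.1, 0.3, 0.9]
grip_width: 0.153
grip_force: 0.0
```

Emit:
jog_arm --increments '[{"tx": 0,"ty": 0,"tz": 0,"wx": 0,"wy": 0,"wz": 0,"gripper": 0},{"tx": 0,"ty": 0,"tz": 0,"wx": 0,"wy": 0,"wz": 0,"gripper": 0},{"tx": 0,"ty": 0,"tz": 0,"wx": 0,"wy": 0,"wz": 0,"gripper": 0},{"tx": 0,"ty": 0,"tz": 0,"wx": 0,"wy": 0,"wz": 0,"gripper": 0},{"tx": 0,"ty": 0,"tz": 0,"wx": 0,"wy": 0,"wz": 0,"gripper": 0}]'

```text
time: 26.12
position: [0.5917, -0.047, 0.0463]
tool_rot: [0.266, -3.13, 0.003]
ft_force: [-3.4, -3.7, -1.8]
grip_width: 0.108
grip_force: 20.0
```

```bash
python3 look.py|head -1
```

```text
t 26.12 local 0.0166 -0.203 z 0.0463 lean 0.002 J [ 0.55  0.42 -0.62  1.77  0.28  1.04  1.57] grip 0.11 F [-3.4 -3.7 -1.8]
```

Emit:
jog_arm --increments '[{"tx": 0,"ty": 2.5,"tz": -31.6,"wx": 0,"wy": 0,"wz": 0,"gripper": 0},{"tx": 0,"ty": 9.9,"tz": -62.4,"wx": 0,"wy": 0,"wz": 0,"gripper": 0},{"tx": 0,"ty": 22,"tz": -91.7,"wx": 0,"wy": 0,"wz": 0,"gripper": 0},{"tx": 0,"ty": 38.6,"tz": -118.7,"wx": 0,"wy": 0,"wz": 0,"gripper": 0},{"tx": 0,"ty": 59.2,"tz": -142.8,"wx": 0,"wy": 0,"wz": 0,"gripper": 0}]'

```text
time: 26.83
position: [0.5808, 0.0109, 0.1908]
tool_rot: [0.264, -3.129, 0.006]
ft_force: [-5.3, -2.9, -2.1]
grip_width: 0.104
grip_force: 20.0
```

Emit:
jog_arm --increments '[{"tx": 0,"ty": 24,"tz": -20.6,"wx": 0,"wy": 0,"wz": 0,"gripper": 0},{"tx": 0,"ty": 51,"tz": -37.2,"wx": 0,"wy": 0,"wz": 0,"gripper": 0},{"tx": 0,"ty": 80.4,"tz": -49.3,"wx": 0,"wy": 0,"wz": 0,"gripper": 0},{"tx": 0,"ty": 111,"tz": -56.7,"wx": 0,"wy": 0,"wz": 0,"gripper": 0},{"tx": 0,"ty": 137,"tz": -59.2,"wx": 0,"wy": 0,"wz": 0,"gripper": 0}]'

```text
time: 27.25
position: [0.5578, 0.1509, 0.251]
tool_rot: [-0.27, 3.126, 0.0]
ft_force: [-1.7, -0.8, -1.8]
grip_width: 0.105
grip_force: 20.0
```

```bash
python3 look.py|head -1
python3 - <<'E'
from h import *
T=vision.get_image("top")["color"];S=vision.get_image("side")["color"]
cv2.imwrite("pics/g.png",np.hstack([cv2.resize(S[130:260,250:380],(400,400),interpolation=cv2.INTER_CUBIC),cv2.resize(T[140:270,210:340],(400,400),interpolation=cv2.INTER_CUBIC)]))
for c in("side","top"):
    for d in vision.spot_in(c,"bar1_center")[:6]:print(c,round(d["conf"],2),np.round(d["bbox"]))
E
```

```text
t 27.25 local 0.0174 -0.0021 z 0.251 lean 0.0 J [ 0.36  0.23 -0.78  1.58  0.16  1.4   1.31] grip 0.1 F [-1.7 -0.8 -1.8]
side 0.64 [292. 186. 305. 200.]
side 0.29 [312. 193. 323. 196.]
```

View pics/g.png

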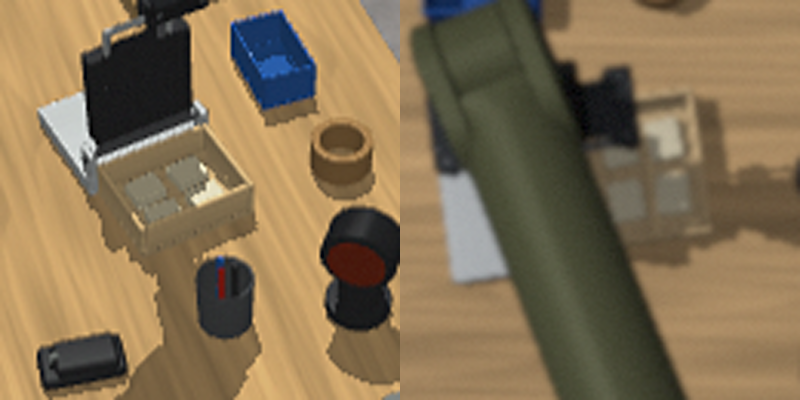

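All four bars lie in the box (right crop (615,150), (665,140), (625,195), (670,190)) and the pockets are empty. I'll swing the mould home.

Emit:
jog_arm --increments '[{"tx": 0,"ty": 35,"tz": 2,"wx": 0,"wy": 0,"wz": 0,"gripper": 0},{"tx": 0,"ty": 68,"tz": 10,"wx": 0,"wy": 0,"wz": 0,"gripper": 0},{"tx": 0,"ty": 98,"tz": 22,"wx": 0,"wy": 0,"wz": 0,"gripper": 0},{"tx": 0,"ty": 125,"tz": 38.6,"wx": 0,"wy": 0,"wz": 0,"gripper": 0},{"tx": 0,"ty": 149,"tz": 59.2,"wx": 0,"wy": 0,"wz": 0,"gripper": 0}]'

```text
time: 28.17
position: [0.5332, 0.2971, 0.1896]
tool_rot: [-0.27, 3.126, 0.002]
ft_force: [2.1, -3.9, -6.0]
grip_width: 0.106
grip_force: 20.0
```

Emit:
jog_arm --increments '[{"tx": 0,"ty": 20.6,"tz": 24,"wx": 0,"wy": 0,"wz": 0,"gripper": 0},{"tx": 0,"ty": 37,"tz": 51,"wx": 0,"wy": 0,"wz": 0,"gripper": 0},{"tx": 0,"ty": 49,"tz": 80,"wx": 0,"wy": 0,"wz": 0,"gripper": 0},{"tx": 0,"ty": 56.7,"tz": 111,"wx": 0,"wy": 0,"wz": 0,"gripper": 0},{"tx": 0,"ty": 59,"tz": 140,"wx": 0,"wy": 0,"wz": 0,"gripper": 0}]'

```text
time: 28.58
position: [0.524, 0.3515, 0.0479]
tool_rot: [-0.269, 3.128, -0.006]
ft_force: [0.4, -15.3, 37.1]
grip_width: 0.107
grip_force: 20.0
```

Emit:
jog_arm --increments '[{"tx": 0,"ty": 0,"tz": 0,"wx": 0,"wy": 0,"wz": 0,"gripper": 0.35},{"tx": 0,"ty": 0,"tz": 0,"wx": 0,"wy": 0,"wz": 0,"gripper": 0.35},{"tx": 0,"ty": 0,"tz": 0,"wx": 0,"wy": 0,"wz": 0,"gripper": 0.35},{"tx": 0,"ty": 0,"tz": 0,"wx": 0,"wy": 0,"wz": 0,"gripper": 0.35},{"tx": 0,"ty": 0,"tz": 0,"wx": 0,"wy": 0,"wz": 0,"gripper": 0.35}]'

```text
time: 29.0
position: [0.5243, 0.3536, 0.0501]
tool_rot: [-0.267, 3.127, 0.003]
ft_force: [1.1, 0.3, 0.2]
grip_width: 0.332
grip_force: 0.0
```

```bash
python3 look.py|head -1
```

```text
t 29.0 local 0.0194 0.2033 z 0.0501 lean -0.002 J [-0.04  0.54 -0.77  1.66  0.41  1.1   0.82] grip 0.33 F [1.1 0.3 0.2]
```

Released with the mould home. I'll rise straight up and check before handing in.

Emit:
jog_arm --increments '[{"tx": 0,"ty": 0,"tz": -20,"wx": 0,"wy": 0,"wz": 0,"gripper": 0.35},{"tx": 0,"ty": 0,"tz": -55,"wx": 0,"wy": 0,"wz": 0,"gripper": 0.35},{"tx": 0,"ty": 0,"tz": -90,"wx": 0,"wy": 0,"wz": 0,"gripper": 0.35},{"tx": 0,"ty": 0,"tz": -120,"wx": 0,"wy": 0,"wz": 0,"gripper": 0.35},{"tx": 0,"ty": 0,"tz": -120,"wx": 0,"wy": 0,"wz": 0,"gripper": 0.35}]'

```text
time: 29.72
position: [0.526, 0.3554, 0.1753]
tool_rot: [-0.266, 3.121, 0.008]
ft_force: [0.3, 1.2, 0.7]
grip_width: 0.348
grip_force: 0.0
```

```bash
python3 look.py
python3 - <<'E'
from h import *
for c in("side","top"):
    for d in vision.spot_in(c,"bar1_center")[:6]:print(c,round(d["conf"],2),np.round(d["bbox"]))
E
```

```text
t 29.72 local 0.0214 0.2048 z 0.1753 lean -0.004 J [-0.    0.42 -0.82  1.54  0.32  1.31  0.88] grip 0.35 F [0.3 1.2 0.7]
top mould []
expected rest bar [array([324., 200.]), array([321., 178.])]
top handle [(0.93, [222.0, 178.0, 269.0, 226.0])]
side mould [(0.68, [268.0, 145.0, 309.0, 181.0])]
expected rest bar [array([311., 209.]), array([329., 202.])]
side handle [(0.79, [266.0, 142.0, 314.0, 179.0])]
side 0.39 [291. 188. 304. 196.]
side 0.19 [308. 191. 325. 197.]
top 0.53 [278. 199. 290. 215.]
top 0.38 [339. 187. 359. 208.]
```

```bash
python3 -c "
from bench import ctrl
print(ctrl.close_job())"
```

```text
the job is handed in; nothing more can be done
None
```

I handed the job in at about 30 s of the 72 s. The last view into the box, with the mould raised, showed all four bars in it and the pockets empty. After that I swung the mould home and withdrew the gripper; the hand-in gave no verdict.

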